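# Assemble an eyepiece tube in a tipping jig and stand it upright

### The arm

A 7-joint arm with a two-finger parallel gripper is mounted at the origin on the work surface. World frame = base frame: x ahead of the robot, y to its left, z up, the work surface at z = 0. Lengths are in mm, angles in rad, forces in N, time in s.
With the tool pointing down it reaches from about 350 to 900 mm from the base axis. Payload 8.1 kg.
Tool frame: the origin (TCP) lies on the centre line of the jaws, within the pads' length; the fingertips stand 14 mm ahead of it and the grasp point (between the pads) lies 5 mm behind it; z points along the fingers, y is the line along which they close (so a half turn about z gives the same grasp; the last joint's range is limited). The gripper opens to 92 mm and grips with 3 to 60 N. Pads are 19 mm wide; open, the fingers measure 130 mm over their backs; the gripper's body (75 mm by 190 mm) begins 47 mm behind the grasp point.
Start: joints at [-1.365, 0.434, 0.025, 1.573, -0.012, 1.134, -0.075], TCP at [189.974, 595.442, 240.742] pointing down, gripper open.
Joint ranges: [-2.62, 2.62], [-0.44, 2.09], [-1.27, 1.32], [0.08, 2.57], [-1.32, 4.46], [0.12, 2], [-2.74, 2.74]. Speed limits (rad/s): [2.22, 2.22, 3.01, 3.01, 3.14, 3.14, 3.14].

### API

Orientations are given as a unit quaternion [w, x, y, z].
In Python, from workcell import ctrl gives the robot as it stands.
- The arm moves only by the tool step_arm, never from a script. Its argument "moves" is one flat list of numbers, 6 for each row, row after row: the shift along the tool's x, y, z in units of 0.15 m (1.0 is 0.15 m), then the turn, a rotation vector about the tool's x, y, z in units of 60 degrees (1.0 is 60 degrees). A call has 1 to 8 rows; each row is the pose to reach, as a shift and turn from the pose commanded when the call began, along the tool's axes at that moment; what a row does not reach only later rows make up. A row lasts 1/10 s, in which the tool goes at most 50 mm and 8.59 degrees, less where a joint would pass 70% of its speed; a pose out of reach is approached as far as the arm can. A call with a number of a shift or a turn outside -1 to 1 is refused whole. A call with a gripper value outside its range is refused whole. "jaw" is the opening, from -1 (shut) to 1 (fully open), so that 0 is half open, set as the call begins (left out, the last holds). The fingers move at their own pace and stop on an object; "newtons" is the grip in N (left out, the last holds). Time passes only in rows, so rows that repeat a pose let the fingers close. It gives the time, the measured TCP pose, the force, the opening and the grip force at its end, in the units of the state.
- ctrl.observe(): the state, without advancing time (a new reading comes with each control period).
- ctrl.read_camera(name): name is "scene" or "top" or "wrist"; returns (picture, depth): 400x640x3 uint8, red, green, blue; 400x640 float32, mm along the optical axis (not along the pixel's ray), 0 where there is no reading.
- ctrl.calibration(name): a dict with "intrinsics" (3x3 intrinsics, pixels), "R" (3x3) and "t" (3): a world point X has camera coordinates R X + t; the wrist camera has in their place "T_tool_cam" (4x4, takes a point from camera to tool coordinates, whose origin is the TCP and whose axes are the flange's). Camera axes: x right, y down, z forward; pixel columns grow to the right and rows downward; lengths in mm; the calibration is good to about 2 mm. The wrist camera is an equidistant fisheye: a pixel r from the principal point sees the ray r / f radians off the axis. A picture is of the moment at which its call begins: read the wrist's pose just before it. calibration takes no time and is no camera call.
- ctrl.close_job(): hands the job in; it is judged then, once.
The state is a dict: "time": time; "q": joint angles; "joint_velocities": joint speeds; "joint_torque": joint torques, N m; "eef_pos": TCP position; "ee_rot": TCP orientation; "force": force on the tool from outside, world axes, zero at the start; "ft_torque": the same for the moment, N m; "opening": opening from 0.0 (shut) to 1.0 (fully open); "finger_force": force on a finger pad.
Only numpy, scipy, OpenCV 4.12 (cv2) and the standard library are available. Lean on these libraries where they do the work, as an engineer would, in place of code of your own. Each camera call takes 0.05 s, during which the arm holds its last target. There are 200 camera calls.

### The job

Lay the loose open tube in the level cradle of the tipping jig and let go, then push the eyepiece along its bed until it is fully home in the tube, and press the pedal down to tip the cradle right up. Take the assembled tube out of the raised cradle and stand it upright, eyepiece on top, at the bottom of the empty well in the wooden stand, then let go. Leave the finished tube in the stand upright and do not knock over or shove the other things on the table.

Things in the scene. Friction and masses are not known exactly. Their poses are not given: they have to be found in the camera images.
- tube_center (a point): The loose aluminium tube, lying on the table: 110 mm long, 36 mm outside diameter, straight, 26 mm bore open at both ends (both ends alike), about 110 g. Point: centre of the tube, on its axis, half-way along. x axis = along the tube.
- eyepiece_shoulder (a point): The eyepiece, lying in the jig's bed: black head 36 mm diameter, 20 mm long, with a steel spigot 23 mm diameter, 32 mm long, on the side facing the cradle. Point: on its axis where head and spigot meet (the shoulder). x axis = from the shoulder towards the head's outer (lens) face, 20 mm away; the spigot runs 32 mm to -x. Fully home, the shoulder touches the tube's end.
- cradle_seat (a point): The jig's tipping cradle: a stop plate and two parallel 8 mm steel rails, 30 mm wide over both, running 96 mm from the stop. Point: where the axis of a tube resting on the rails meets the stop's face, 95 mm above the table when level. x = along that axis from the stop to the free end, y across, z out of the cradle (up when level). A tube against the stop has its centre 55 mm along x.
- pedal (a point): The cradle's pedal: flat plate 36 mm wide on the hinge shaft, 80 mm to the cradle's -y side, rising at 36 degrees to 92 mm from the hinge, away from the rails. Point: on its upper face, 58 mm horizontally behind the hinge, 45 mm above it when level. Shares the cradle's axes. Pressed straight down here with the fingertips by about 85 mm, until it stops, it tips the cradle up; the tips slide a bit.
- cradle (a joint): Tip angle of the cradle in rad: 0 level, 1.26 fully up at its stop; a tube in it then leans 18 degrees from upright, resting on the rails, which are on its eyepiece-bed side; the side facing away from the bed is open. Stiff hinge (0.35 N m): it stays where it is left; pressing takes about 10 N.
- stand_hole0 (a point): The empty well of the fixed wooden stand (190 x 78 mm, 40 mm high): round, 41 mm diameter, 25 mm deep, with a flat bottom 15 mm above the table. Point: centre of its mouth at the stand's top face. x = along the stand towards the other well, 96 mm away, z up.
- jig: The fixed tipping jig, grey base plate 235 x 70 mm, 12 mm high. x = the level cradle's x. The hinge runs across, 30 mm under the cradle_seat point when level (65 mm over the table), between two cheeks 60 mm wide over both, 80 mm high. Beside the rails it is free down to the base plate. The stop plate is 30 mm wide, 14 mm higher than the tube axis. Origin: on the table, 50 mm along x from the hinge.
- bed (a point): The fixed bed of the eyepiece: two steel rails, 30 mm wide over both, in line with the level cradle, open at ends and sides. Point: on the shared axis, 95 mm above the table, 150 mm along x from cradle_seat; x as the jig's. It runs from 102 to 196 mm from cradle_seat; the eyepiece's shoulder starts 156 to 167 mm from cradle_seat, so a tube fits between spigot and stop with 14 mm or more to spare.
- stand: The fixed wooden stand with two wells; origin underneath, 18 mm along x from the empty well; its block runs from 65 mm to -x to 125 mm to +x; z up.
- finished: A finished eyepiece tube (36 mm diameter, 130 mm long) standing upright in the other well of the stand. Origin: centre of its lower end; z along it. Bystander.
- tube: The same loose tube; this origin lies on its outer surface, 18 mm from the centre point.
- eyepiece: The same eyepiece, 50 g; this origin lies on the outside of its head at the shoulder. Its spigot fits the tube loosely (1.5 mm play all round, tapered nose), so it comes out again if only the head is pulled: carry the unit by the tube.
- dish: Shallow glass dish, 84 mm diameter, 16 mm high; origin under its centre. Bystander.
- jar: Amber jar with black cap, 56 mm diameter, 75 mm high; origin under its centre. Bystander.
- oil: Small amber bottle, 36 mm diameter, 70 mm high; origin under its centre. Bystander.
- slidepack: Cardboard box 55 x 82 x 30 mm; origin under its centre. Bystander.
- driver: Screwdriver 160 mm long, lying; origin underneath. Bystander.

How it is judged:
By the outcome, as a careful person would: the job done as asked, in the order asked, and still so for the second after the job is handed in, with the robot touching nothing.
It also fails if it takes over 67 s, if anything falls off the work surface, if the arm or the gripper's body presses on something with over 40 N, if the wrist force passes 120 N, or if a joint passes its speed limit or range.

## Working session

There is one attempt and no reset: what is moved stays moved. The work goes in short steps, Python scripts to look and compute and a tool call to move; the robot and the scene stay as the last step left them, time stands still between calls to the robot, and variables do not carry over. Pictures are saved under pics/ and viewed, at most 10 in all, crops included, and the job is handed in when it is done.

Besides the shell and the picture viewer there is one more tool, called after "Request:" by a JSON object that holds its "name" and its "arguments", one argument or row to a line. step_arm: Moves the arm, as the interface text tells. Shifts and turns lie within -1 to 1; 1 stands for 0.15 m of shift or 60 degrees of turn. Its arguments: {"type":"object","properties":{"moves":{"type":"array","items":{"type":"number","minimum":-1,"maximum":1}},"jaw":{"type":"number"},"newtons":{"type":"number"}},"required":["moves"]}

```bash
mkdir -p pics; ls; python3 - <<'E'
from workcell import ctrl
import cv2,numpy as np
np.set_printoptions(precision=4,suppress=True)
for n in("scene","top"):
    im,d=ctrl.read_camera(n); cv2.imwrite(f"pics/{n}0.png",im[:,:,::-1]); np.savez(f"{n}0.npz",im=im,d=d); c=ctrl.calibration(n); print(n,c)
print(ctrl.calibration("wrist")); s=ctrl.observe(); print(s)
E
```

```text
pics
scene {'intrinsics': array([[511.3807,   0.    , 324.3087],
       [  0.    , 511.3807, 196.8912],
       [  0.    ,   0.    ,   1.    ]]), 'R': array([[-0.7082,  0.7059,  0.0111],
       [ 0.5378,  0.5496, -0.6393],
       [-0.4574, -0.4468, -0.7689]]), 't': array([ 416.6966, -219.5581, 1690.2837])}
top {'intrinsics': array([[467.6006,   0.    , 321.4075],
       [  0.    , 467.6006, 205.6702],
       [  0.    ,   0.    ,   1.    ]]), 'R': array([[-0.0173, -0.9998,  0.0023],
       [-0.9985,  0.0172, -0.0529],
       [ 0.0528, -0.0033, -0.9986]]), 't': array([   3.5038,  579.8729, 1398.4067])}
{'intrinsics': array([[309.7069,   0.    , 322.6614],
       [  0.    , 309.7069, 202.4155],
       [  0.    ,   0.    ,   1.    ]]), 'T_tool_cam': array([[  -0.0006,   -0.9625,   -0.2713,   72.6815],
       [   1.    ,   -0.0009,    0.0012,    0.3134],
       [  -0.0014,   -0.2713,    0.9625, -144.4407],
       [   0.    ,    0.    ,    0.    ,    1.    ]])}
{'time': 0.1, 'q': array([-1.3646,  0.4351,  0.025 ,  1.5739, -0.0116,  1.134 , -0.0751]), 'joint_velocities': array([-0.0002, -0.0016,  0.0005, -0.0019, -0.0011,  0.0014, -0.0009]), 'joint_torque': array([  0.0032, -66.9115,   0.9881, -31.514 ,  -0.0605,   0.0374,
         0.    ]), 'eef_pos': array([189.9041, 595.0274, 240.0478]), 'ee_rot': array([-0.    ,  0.1539,  0.9881, -0.0007]), 'force': array([ 0.1774, -0.7267, -0.4621]), 'ft_torque': array([ 0.0098,  0.01  , -0.0272]), 'finger_force': 0.0, 'opening': 0.9963712193862992}
```

View pics/top0.png

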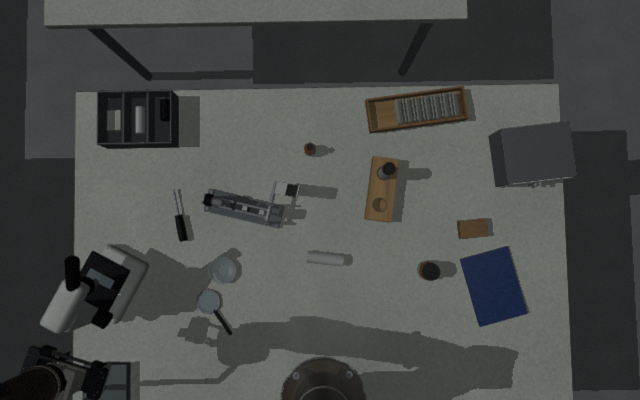

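View pics/scene0.png

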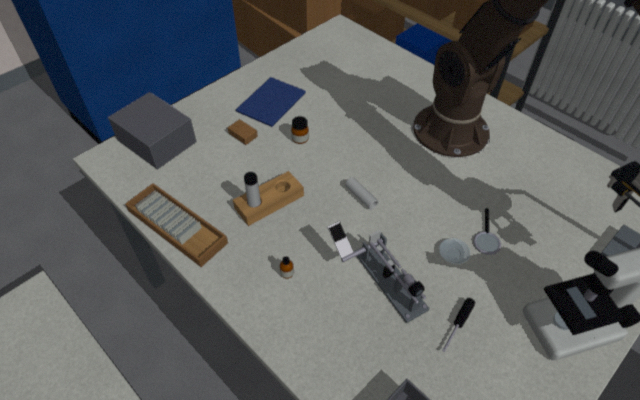

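The top view shows the tube at about (327,258), the jig from (205,200) to (290,215) with the pedal at about (287,189), the empty well at (380,204) and the finished tube at (388,170). I'll enlarge that area.

```bash
python3 - <<'E'
import cv2,numpy as np
im=np.load("top0.npz")["im"][:,:,::-1]
a=im[170:280,195:305]; b=im[150:270,300:410]
f=lambda x:cv2.convertScaleAbs(cv2.resize(x,None,fx=5,fy=5,interpolation=cv2.INTER_CUBIC),alpha=1.5)
A=cv2.resize(im[175:235,195:305],None,fx=7,fy=7,interpolation=cv2.INTER_CUBIC)
cv2.imwrite("pics/j.png",cv2.convertScaleAbs(A,alpha=1.6))
s=np.load("scene0.npz")["im"][:,:,::-1][215:325,320:440]
cv2.imwrite("pics/s.png",cv2.convertScaleAbs(cv2.resize(s,None,fx=5,fy=5,interpolation=cv2.INTER_CUBIC),alpha=1.4))
d=np.load("top0.npz")["d"]; sd=np.load("scene0.npz")["d"]
from workcell import ctrl
def cloud(n,d):
    c=ctrl.calibration(n);v,u=np.nonzero(d);z=d[v,u];K=c["intrinsics"]
    P=np.stack([(u-K[0,2])/K[0,0]*z,(v-K[1,2])/K[1,1]*z,z],1)
    return (P-c["t"])@c["R"],u,v
P,u,v=cloud("top",d)
def sel(u0,u1,v0,v1,z0,z1):
    m=(u>u0)&(u<u1)&(v>v0)&(v<v1)&(P[:,2]>z0)&(P[:,2]<z1);return P[m]
np.set_printoptions(precision=1,suppress=True)
for nm,b in dict(tube=(300,356,245,270,12,60),stand=(360,402,150,225,30,50),fin=(374,402,155,185,100,170),jig=(195,305,175,235,6,20),high=(195,305,175,235,60,150),oil=(300,320,140,160,30,100),dish=(205,242,250,285,8,40),table=(240,290,240,300,-50,50),jar=(415,445,255,285,40,120)).items():
    q=sel(*b)
    r=cv2.minAreaRect(q[:,:2].astype(np.float32)); print(nm,len(q),q.mean(0),np.median(q[:,2]),q[:,2].max(),r)
E
```

```text
tube 444 [423.2 -14.1  31.5] 32.11573519028413 40.871060383919875 ((422.7294616699219, -13.96048355102539), (109.56175994873047, 35.747398376464844), 82.68507385253906)
stand 1324 [ 622.8 -185.4   39.8] 39.74073079901984 49.53739729339679 ((627.0775146484375, -187.45166015625), (78.7220458984375, 190.20947265625), 81.02195739746094)
fin 161 [ 672.8 -192.1  139.6] 143.86474052037374 151.86507649400102 ((674.9423828125, -193.90164184570312), (34.045108795166016, 34.96821212768555), 62.322593688964844)
jig 1210 [576.5 222.3  11.6] 11.673886599222214 19.91330090340322 ((587.3513793945312, 210.77435302734375), (330.4425964355469, 175.76190185546875), 88.38994598388672)
high 1021 [595.2 184.9  89. ] 82.13775369245143 123.98374337490215 ((606.33837890625, 199.97088623046875), (271.2394104003906, 128.24459838867188), 75.07799530029297)
oil 117 [748.4  25.6  51.5] 47.140602265810124 79.92022589787675 ((750.4827880859375, 26.156330108642578), (32.9780387878418, 33.32844161987305), 89.6500473022461)
dish 398 [391.5 296.3  12.7] 12.442888666889825 22.752290293835266 ((399.32781982421875, 295.49322509765625), (93.71434783935547, 80.59478759765625), 2.021761655807495)
table 2879 [388.2 167.9   0.2] 0.2614883107017753 10.371662833167884 ((388.2524719238281, 168.34732055664062), (147.2567596435547, 176.2584991455078), 89.31783294677734)
jar 307 [ 383.3 -314.7   69.1] 73.84273588814897 83.72747944350178 ((383.4200134277344, -316.0677185058594), (51.913047790527344, 50.886253356933594), 23.55707550048828)
```

View pics/j.png

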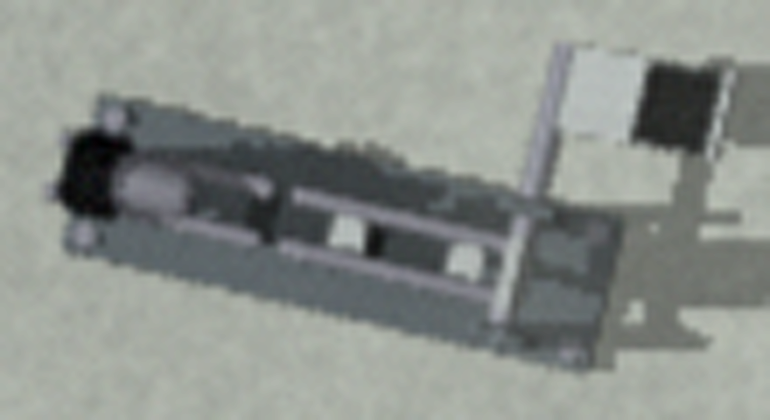

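View pics/s.png

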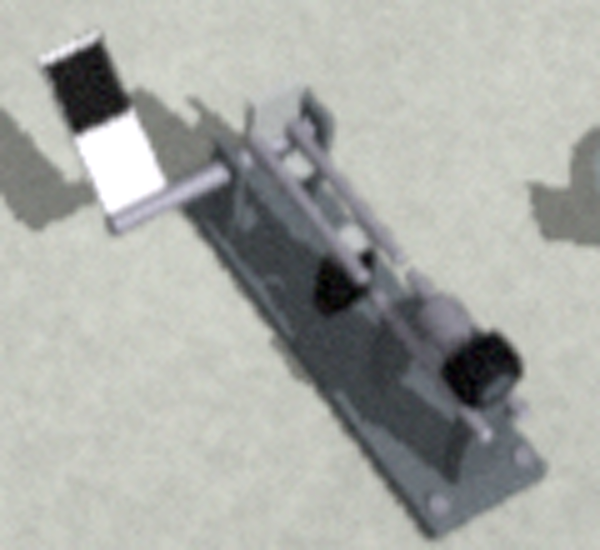

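The jig crop shows the base corners at about (100,100), (70,250), (620,215) and (590,368). The cradle rails' free ends are near (298,195) and (285,245), the eyepiece head is on the left at x 60–130, and the pedal is white and black at (565–725, 50–150).

```bash
cat > h.py <<'E'
import numpy as np
from workcell import ctrl
from scipy.spatial.transform import Rotation as Rn
np.set_printoptions(precision=3,suppress=True)
def ray(n,u,v,z):
    c=ctrl.calibration(n);K=c["intrinsics"];R=c["R"]
    o=-R.T@c["t"];d=R.T@np.linalg.inv(K)@[u,v,1.];return o+d*(z-o[2])/d[2]
def rot(s): return Rn.from_quat(np.roll(s["ee_rot"],-1))
def plan(p,R=None,s=None):
    """shift (units) and rotvec (units of 60deg) from the current pose; R=3x3 cols x,y,z"""
    s=s or ctrl.observe();r=rot(s)
    sh=r.inv().apply(np.array(p)-s["eef_pos"])/150
    tv=np.zeros(3) if R is None else (r.inv()*Rn.from_matrix(R)).as_rotvec()/np.radians(60)
    return np.r_[sh,tv]
E
python3 - <<'E'
from h import *
T=lambda x,y,z:ray("top",195+(x+.5)/7-.5,175+(y+.5)/7-.5,z)
bc=[T(*p,12) for p in((100,100),(70,250),(620,215),(590,368))]
print("base corners",*bc, "ctr",np.mean(bc,0))
dx=(bc[0]+bc[1]-bc[2]-bc[3])/2;print(dx,np.linalg.norm(dx),np.degrees(np.arctan2(dx[1],dx[0])))
for n,p in dict(re1=(298,195,80),re2=(285,245,80),be1=(268,188,80),be2=(253,240,80),rs1=(508,240,80),rs2=(492,292,80),head_l=(62,180,95),head_r=(130,180,95),spig_end=(187,190,95),shaft1=(562,45,65),shaft2=(500,335,65),ped1=(735,65,119),ped2=(708,155,119)).items(): print(n,T(*p))
# axis by depth: high points
import cv2
d=np.load("top0.npz")["d"];c=ctrl.calibration("top");K=c["intrinsics"]
v,u=np.nonzero(d);z=d[v,u];P=(np.stack([(u-K[0,2])/K[0,0]*z,(v-K[1,2])/K[1,1]*z,z],1)-c["t"])@c["R"]
m=(u>195)&(u<305)&(v>175)&(v<235);Q=P[m]
b=Q[(Q[:,2]>103)&(Q[:,1]>230)];print("headtop",len(b),b.mean(0),b.max(0),b.min(0))
b=Q[(Q[:,2]>96)&(Q[:,1]<230)&(Q[:,0]<600)];print("stop",len(b),b.mean(0),b.max(0),b.min(0))
b=Q[(Q[:,2]>72)&(Q[:,0]>630)&(Q[:,1]<150)];print("pedal",len(b),b.mean(0),b.max(0),b.min(0))
# well
m=(u>360)&(u<402)&(v>150)&(v<225)&(P[:,2]<30)&(P[:,2]>8);print("well",P[m].mean(0))
m=(u>372)&(u<389)&(v>196)&(v<213)&(P[:,2]<30)&(P[:,2]>8);print("well",m.sum(),P[m].mean(0),P[m].max(0),P[m].min(0))
s=ctrl.observe();print(rot(s).as_matrix())
E
```

```text
base corners [636.99  334.081  12.   ] [572.125 347.347  12.   ] [583.186 109.379  12.   ] [517.255 123.19   12.   ] ctr [577.389 228.499  12.   ]
[ 54.337 224.429   0.   ] 230.91343215139406 76.38999987997961
re1 [589.975 236.578  80.   ]
re2 [569.442 242.089  80.   ]
be1 [593.078 248.913  80.   ]
be2 [571.73  255.243  80.   ]
rs1 [569.92  150.279  80.   ]
rs2 [548.614 157.101  80.   ]
head_l [596.809 330.001  95.   ]
head_r [596.333 302.307  95.   ]
spig_end [591.85  279.115  95.   ]
shaft1 [651.803 128.508  65.   ]
shaft2 [531.157 155.742  65.   ]
ped1 [636.747  54.063 119.   ]
ped2 [600.746  65.414 119.   ]
headtop 126 [596.39  306.202 108.355] [613.921 328.412 116.854] [581.978 275.352 103.048]
stop 29 [557.743 143.389 108.771] [599.749 150.852 121.49 ] [542.619  64.498  96.05 ]
pedal 105 [637.194  98.196  90.861] [647.931 130.514 122.865] [630.438  53.061  72.47 ]
well [ 599.065 -175.926   16.813]
well 140 [ 580.969 -182.977   15.927] [ 600.28  -165.09    28.083] [ 560.613 -200.9      9.619]
[[-0.953  0.304 -0.   ]
 [ 0.304  0.953 -0.001]
 [-0.    -0.001 -1.   ]]
```

```bash
cat >> h.py <<'E'
def down(yaw):
    a=np.radians(yaw);y=np.array([np.cos(a),np.sin(a),0]);z=np.array([0,0,-1.]);return np.c_[np.cross(y,z),y,z]
def chain(wps,p=None,R=None):
    s=ctrl.observe();p=s["eef_pos"] if p is None else np.array(p);R=rot(s).as_matrix() if R is None else R
    for w in wps:
        q=np.array(w[:3]);Q=down(w[3]) if np.isscalar(w[3]) else w[3]
        v=np.r_[R.T@(q-p)/150,Rn.from_matrix(R.T@Q).as_rotvec()/np.radians(60)]
        print(w[:3],v,"BAD" if abs(v).max()>1 else "");p,R=q,Q
ex=np.array([.235,.972,0]);ey=np.array([-.972,.235,0]);seat=np.array([558.2,150.,95])
E
python3 - <<'E'
from h import *
chain([(225,440,250,52),(300,300,250,32),(370,165,230,12),(415,50,200,-7.3),(423,-14,130,-7.3)],[189.9,595.4,240.7])
E
```

```text
(225, 440, 250) [-0.538 -0.916 -0.061 -0.001  0.     0.338] 
(300, 300, 250) [-0.969 -0.428  0.     0.     0.     0.333] 
(370, 165, 230) [-1.011 -0.081  0.133  0.     0.     0.333] BAD
(415, 50, 200) [-0.812  0.134  0.2    0.     0.     0.322] 
(423, -14, 130) [-0.416  0.107  0.467  0.     0.     0.   ]
```

Request:
{"name": "step_arm", "arguments": {
  "moves": [-0.54,-0.92,-0.06,0,0,0.338,-0.54,-0.92,-0.06,0,0,0.338,-0.54,-0.92,-0.06,0,0,0.338,-0.54,-0.92,-0.06,0,0,0.338,-0.54,-0.92,-0.06,0,0,0.338],
  "jaw": 1
}}

```text
time: 0.6
eef_pos: [225.8, 437.8, 250.1]
ee_rot: [0.0, 0.326, 0.945, 0.0]
force: [-0.7, 0.6, 1.0]
opening: 1.003
finger_force: 0.0
```

Request:
{"name": "step_arm", "arguments": {
  "moves": [-0.97,-0.43,0,0,0,0.333,-0.97,-0.43,0,0,0,0.333,-0.97,-0.43,0,0,0,0.333,-0.97,-0.43,0,0,0,0.333,-0.97,-0.43,0,0,0,0.333]
}}

```text
time: 1.1
eef_pos: [300.9, 299.2, 249.9]
ee_rot: [0.0, 0.485, 0.875, 0.0]
force: [-1.0, 0.2, 0.1]
opening: 1.0
finger_force: 0.0
```

Request:
{"name": "step_arm", "arguments": {
  "moves": [-1,-0.08,0.13,0,0,0.333,-1,-0.08,0.13,0,0,0.333,-1,-0.08,0.13,0,0,0.333,-1,-0.08,0.13,0,0,0.333,-1,-0.08,0.13,0,0,0.333]
}}

```text
time: 1.6
eef_pos: [370.2, 166.9, 230.2]
ee_rot: [0.0, 0.628, 0.778, 0.0]
force: [0.2, 0.4, 0.3]
opening: 1.002
finger_force: 0.0
```

Request:
{"name": "step_arm", "arguments": {
  "moves": [-0.82,0.13,0.2,0,0,0.322,-0.82,0.13,0.2,0,0,0.322,-0.82,0.13,0.2,0,0,0.322,-0.82,0.13,0.2,0,0,0.322,-0.82,0.13,0.2,0,0,0.322]
}}

```text
time: 2.1
eef_pos: [414.8, 51.5, 200.1]
ee_rot: [-0.0, 0.749, 0.662, -0.0]
force: [-0.1, -0.3, -0.0]
opening: 1.003
finger_force: 0.0
```

Request:
{"name": "step_arm", "arguments": {
  "moves": [-0.42,0.11,0.47,0,0,0,-0.42,0.11,0.47,0,0,0,-0.42,0.11,0.47,0,0,0,-0.42,0.11,0.47,0,0,0,-0.42,0.11,0.47,0,0,0]
}}

```text
time: 2.6
eef_pos: [423.5, -13.0, 130.3]
ee_rot: [-0.0, 0.749, 0.662, 0.001]
force: [0.1, -0.3, 0.6]
opening: 0.997
finger_force: 0.0
```

Request:
{"name": "step_arm", "arguments": {
  "moves": [0,0,0.6,0,0,0,0,0,0.75,0,0,0,0,0,0.75,0,0,0,0,0,0.75,0,0,0,0,0,0.75,0,0,0]
}}

```text
time: 3.1
eef_pos: [423.6, -13.5, 17.7]
ee_rot: [-0.0, 0.749, 0.662, 0.001]
force: [-0.9, -0.3, -0.2]
opening: 1.007
finger_force: 0.0
```

Request:
{"name": "step_arm", "arguments": {
  "moves": [0,0,0,0,0,0,0,0,0,0,0,0,0,0,0,0,0,0,0,0,0,0,0,0,0,0,0,0,0,0,0,0,0,0,0,0,0,0,0,0,0,0],
  "jaw": -1,
  "newtons": 20
}}

```text
time: 3.8
eef_pos: [422.8, -15.4, 17.2]
ee_rot: [-0.0, 0.75, 0.661, -0.0]
force: [-0.3, -0.1, 0.1]
opening: 0.438
finger_force: 0.0
```

Request:
{"name": "step_arm", "arguments": {
  "moves": [0,0,0,0,0,0,0,0,0,0,0,0,0,0,0,0,0,0,0,0,-0.3,0,0,0,0,0,-0.6,0,0,0,0,0,-0.93,0,0,0,0,0,-0.93,0,0,0,0,0,-0.93,0,0,0]
}}

```text
time: 4.6
eef_pos: [423.3, -14.8, 157.5]
ee_rot: [0.0, 0.75, 0.661, 0.001]
force: [-0.7, -0.2, -1.4]
opening: 0.376
finger_force: 20.0
```

```bash
python3 - <<'E'
from h import *
import cv2
s=ctrl.observe();print(s["eef_pos"],s["opening"],s["finger_force"],s["force"])
chain([(490,80,200,-10),(571.1,203.5,200,-13.6)])
im,d=ctrl.read_camera("wrist");cv2.imwrite("pics/w1.png",cv2.convertScaleAbs(im[:,:,::-1],alpha=1.4))
E
```

```text
[423.333 -14.757 157.523] 0.376188063108506 19.999887951125856 [-0.693 -0.214 -1.402]
(490, 80, 200) [ 0.683  0.362 -0.281  0.002 -0.002  0.047] 
(571.1, 203.5, 200) [0.905 0.389 0.    0.    0.    0.06 ]
```

View pics/w1.png

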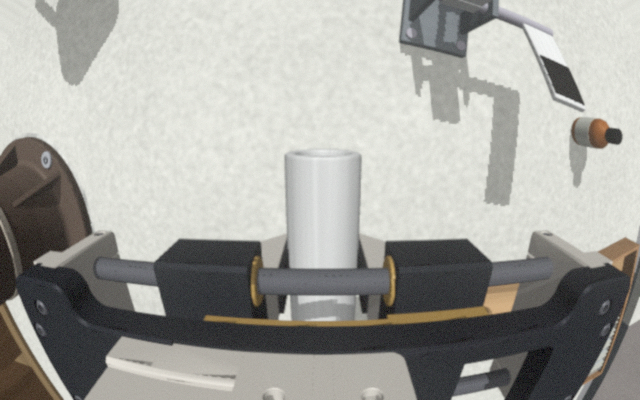

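The tube is gripped straight and centrally, and its far end is at about (323,150–158). I'll compute where that end sits along the tool, then carry the tube over the jig.

```bash
cat >> h.py <<'E'
def wray(u,v):
    c=ctrl.calibration("wrist");K=c["intrinsics"];T=c["T_tool_cam"]
    a=np.array([(u-K[0,2])/K[0,0],(v-K[1,2])/K[1,1]]);r=np.hypot(*a)
    d=np.r_[a/r*np.sin(r),np.cos(r)] if r>0 else np.array([0,0,1.]);return T[:3,3],T[:3,:3]@d
def wtool(u,v,z):
    o,d=wray(u,v);return o+d*(z-o[2])/d[2]
def wworld(s,u,v,z):
    o,d=wray(u,v);R=rot(s).as_matrix();o=R@o+s["eef_pos"];d=R@d;return o+d*(z-o[2])/d[2]
E
python3 - <<'E'
from h import *
print(wtool(323,158,-18.8),wtool(323,150,17.2))
E
```

```text
[ 56.873   0.579 -18.8  ] [56.405  0.631 17.2  ]
```

Request:
{"name": "step_arm", "arguments": {
  "moves": [0.68,0.36,-0.28,0,0,0.047,0.68,0.36,-0.28,0,0,0.047,0.68,0.36,-0.28,0,0,0.047,0.68,0.36,-0.28,0,0,0.047,0.68,0.36,-0.28,0,0,0.047]
}}

```text
time: 5.15
eef_pos: [488.2, 78.6, 196.9]
ee_rot: [-0.0, 0.766, 0.642, -0.002]
force: [0.4, -0.8, -1.1]
opening: 0.377
finger_force: 20.0
```

Request:
{"name": "step_arm", "arguments": {
  "moves": [0.9,0.39,0,0,0,0.06,0.9,0.39,0,0,0,0.06,0.9,0.39,0,0,0,0.06,0.9,0.39,0,0,0,0.06,0.9,0.39,0,0,0,0.06]
}}

```text
time: 5.65
eef_pos: [569.7, 200.7, 196.7]
ee_rot: [0.0, 0.786, 0.618, -0.002]
force: [-0.9, -0.5, -1.1]
opening: 0.373
finger_force: 20.0
```

```bash
python3 - <<'E'
from h import *
import cv2
s=ctrl.observe();print(s["eef_pos"],rot(s).as_matrix()[:,1],s["force"])
im,d=ctrl.read_camera("wrist");cv2.imwrite("pics/w2.png",cv2.convertScaleAbs(im[:,:,::-1],alpha=1.4))
E
```

```text
[569.67  200.681 196.664] [ 0.972 -0.237 -0.002] [-0.911 -0.543 -1.11 ]
```

View pics/w2.png

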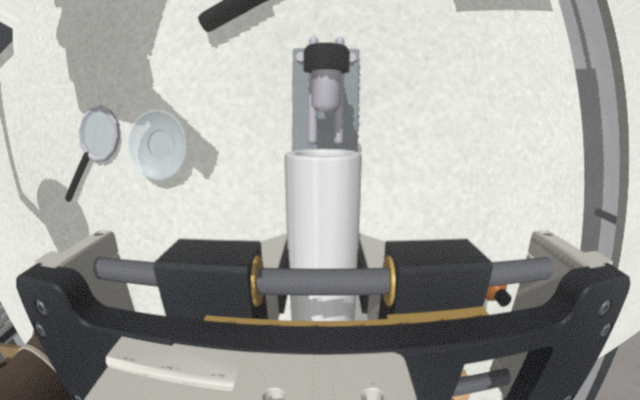

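The tube lies over the cradle. The eyepiece's head is centred at about (327,57), its spigot runs to (327,108), the bed rail ends are at about (312,140) and (339,140), and the base plate spans 293–360 at the top.

```bash
python3 - <<'E'
from h import *
s=ctrl.observe()
for n,p in dict(headL=(304,58,95),headR=(350,58,95),lens=(327,40,105),should=(327,73,113),spigtip=(327,110,102),r1=(312,140,80),r2=(339,140,80),b1=(293,120,12),b2=(360,120,12),b3=(293,55,12),b4=(359,55,12)).items():
    zt=s["eef_pos"][2]-p[2]; w=wworld(s,*p); d=w-seat
    print(n,wtool(p[0],p[1],zt),w,"jig x,y:",d@ex,d@ey)
print("tube axis y", wtool(286,170,-1),wtool(361,170,-1))
# where to put TCP: tube centre 1.6 ahead of TCP in tool x; want centre at 57 from seat
p=seat+ex*(57-1.6);print(p)
chain([(p[0],p[1],110,-13.6)])
E
```

```text
headL [121.685 -14.166 102.186] [584.512 320.843  95.   ] jig x,y: 172.24269727541346 14.573281117546024
headR [121.825  21.892 102.186] [619.51  312.383  95.   ] jig x,y: 172.2437886271805 -21.433838856360676
lens [134.049   3.723  92.186] [604.827 328.579 105.   ] jig x,y: 184.53600644831752 -3.3553967517929726
should [106.627   3.581  84.186] [598.188 302.05  113.   ] jig x,y: 157.18977748811736 -3.1369154614815034
spigtip [79.357  3.733 95.186] [591.817 275.543 102.   ] jig x,y: 129.92724035237822 -3.172909108859249
r1 [ 54.557  -8.558 117.186] [573.922 254.351  80.   ] jig x,y: 105.12429905440351 9.240678388474436
r2 [ 54.572  14.171 117.186] [595.986 248.955  80.   ] jig x,y: 105.06404438502376 -13.47394959057551
b1 [ 71.257 -30.853 185.186] [556.075 275.723  12.   ] jig x,y: 121.70349603428856 31.61074890648056
b2 [ 71.373  39.896 185.186] [624.768 258.984  12.   ] jig x,y: 121.57599617768793 -39.09248085355933
b3 [141.582 -30.641 185.186] [573.044 343.899  12.   ] jig x,y: 191.95849881732445 31.137811618206165
b4 [141.787  38.66  185.186] [640.306 327.572  12.   ] jig x,y: 191.89468062484625 -38.07813636714686
tube axis y [ 48.995 -16.884  -1.   ] [48.98  18.457 -1.   ]
[571.219 203.849  95.   ]
(np.float64(571.219), np.float64(203.84879999999998), 110) [ 0.032  0.005  0.581 -0.002  0.003 -0.003]
```

Request:
{"name": "step_arm", "arguments": {
  "moves": [0.056,0.016,0.2,0,0,0,0.056,0.016,0.4,0,0,0,0.056,0.016,0.6,0,0,0,0.056,0.016,0.66,0,0,0,0.056,0.016,0.66,0,0,0,0.056,0.016,0.66,0,0,0]
}}

```text
time: 6.3
eef_pos: [575.4, 208.4, 101.0]
ee_rot: [0.0, 0.787, 0.617, 0.001]
force: [0.4, -1.1, 0.1]
opening: 0.373
finger_force: 20.0
```

Request:
{"name": "step_arm", "arguments": {
  "moves": [0,0,0.005,0,0,0,0,0,0.01,0,0,0,0,0,0.01,0,0,0]
}}

```text
time: 6.6
eef_pos: [575.1, 209.6, 98.9]
ee_rot: [0.0, 0.786, 0.618, 0.001]
force: [-0.2, -0.4, -0.9]
opening: 0.377
finger_force: 20.0
```

Request:
{"name": "step_arm", "arguments": {
  "moves": [-0.01,0,0.01,0,0,0,-0.01,0,0.02,0,0,0,-0.01,0,0.025,0,0,0,-0.01,0,0.025,0,0,0]
}}

```text
time: 7.0
eef_pos: [574.6, 207.9, 96.2]
ee_rot: [-0.0, 0.786, 0.618, 0.001]
force: [-6.5, -1.8, 19.1]
opening: 0.376
finger_force: 20.0
```

Request:
{"name": "step_arm", "arguments": {
  "moves": [0,-0.007,-0.005,0,0,0,0,-0.007,-0.005,0,0,0,0,-0.007,-0.005,0,0,0]
}}

```text
time: 7.3
eef_pos: [573.2, 208.2, 95.3]
ee_rot: [-0.0, 0.786, 0.618, -0.0]
force: [-1.2, -0.1, 6.2]
opening: 0.375
finger_force: 20.0
```

Request:
{"name": "step_arm", "arguments": {
  "moves": [0,0,0,0,0,0,0,0,0,0,0,0,0,0,0,0,0,0,0,0,0,0,0,0],
  "jaw": 0.3
}}

```text
time: 7.7
eef_pos: [573.4, 208.0, 95.1]
ee_rot: [0.0, 0.786, 0.618, -0.0]
force: [-0.0, -0.6, 0.3]
opening: 0.64
finger_force: 0.0
```

Request:
{"name": "step_arm", "arguments": {
  "moves": [0,0,-0.2,0,0,0,0,0,-0.4,0,0,0,0,0,-0.7,0,0,0,0,0,-0.7,0,0,0,0,0,-0.7,0,0,0]
}}

```text
time: 8.2
eef_pos: [574.0, 208.3, 201.2]
ee_rot: [0.0, 0.786, 0.618, 0.001]
force: [-0.0, 0.6, -0.8]
opening: 0.647
finger_force: 0.0
```

```bash
python3 - <<'E'
from h import *
import cv2
s=ctrl.observe();print(s["eef_pos"],s["force"],s["opening"])
im,d=ctrl.read_camera("wrist");a=cv2.convertScaleAbs(im[:,:,::-1],alpha=1.3)
cv2.imwrite("pics/w3.png",cv2.resize(a[0:300,200:450],None,fx=2,fy=2))
E
```

```text
[573.973 208.297 201.195] [-0.041  0.642 -0.75 ] 0.6474443652266728
```

View pics/w3.png

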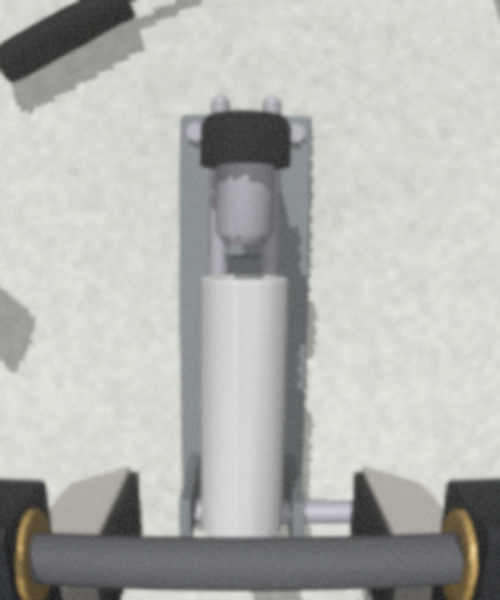

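The tube lies straight in the cradle, with its front end at crop (245,277). The spigot tip is at (245,245) and the eyepiece head at (245,140), all in line.

```bash
sed -i 's/seat=np.array.*/seat=np.array([559.2,149.8,95])/' h.py; python3 - <<'E'
from h import *
s=ctrl.observe()
for n,p in dict(tubeend=(322.5,138.5,113),tip=(322,121,100),should=(322.5,81,110),lens=(322.5,56,110)).items():
    d=wworld(s,*p)-seat;print(n,d@ex,d@ey)
p=seat+ex*212
chain([(*(seat[:2]+ex[:2]*200),190,-13.6),(*p[:2],99,-13.6)])
E
```

```text
tubeend 117.87768828035885 -0.18950997139183554
tip 130.8459702286592 0.1818728777193914
should 161.35437858400647 -0.27308459950251696
lens 180.77706975149354 -0.31026185087771674
(np.float64(606.2), np.float64(344.20000000000005), 190) [ 0.933 -0.     0.067 -0.    -0.    -0.001] 
(np.float64(609.0200000000001), np.float64(355.86400000000003), 99) [ 0.08  -0.     0.607  0.     0.     0.   ]
```

Request:
{"name": "step_arm", "arguments": {
  "moves": [0.3,0,0,0,0,0,0.6,0,0,0,0,0,0.93,0,0.07,0,0,0,0.93,0,0.07,0,0,0,0.93,0,0.07,0,0,0,0.93,0,0.07,0,0,0],
  "jaw": -1,
  "newtons": 20
}}

```text
time: 8.85
eef_pos: [606.2, 341.9, 188.7]
ee_rot: [0.0, 0.787, 0.617, -0.001]
force: [0.5, -0.5, -0.4]
opening: 0.175
finger_force: 0.0
```

Request:
{"name": "step_arm", "arguments": {
  "moves": [0.08,0,0.2,0,0,0,0.08,0,0.4,0,0,0,0.08,0,0.6,0,0,0,0.08,0,0.6,0,0,0,0.08,0,0.6,0,0,0]
}}

```text
time: 9.35
eef_pos: [609.6, 353.9, 100.4]
ee_rot: [0.0, 0.787, 0.617, -0.0]
force: [0.3, -0.8, 1.1]
opening: 0.004
finger_force: 0.0
```

Request:
{"name": "step_arm", "arguments": {
  "moves": [-0.06,0,0,0,0,0,-0.1,0,0,0,0,0,-0.14,0,0,0,0,0,-0.18,0,0,0,0,0,-0.22,0,0,0,0,0,-0.26,0,0,0,0,0,-0.26,0,0,0,0,0]
}}

```text
time: 10.05
eef_pos: [599.9, 316.1, 99.8]
ee_rot: [0.0, 0.787, 0.617, -0.0]
force: [-0.0, 0.2, -0.3]
opening: 0.005
finger_force: 0.0
```

Request:
{"name": "step_arm", "arguments": {
  "moves": [-0.03,0,0,0,0,0,-0.06,0,0,0,0,0,-0.09,0,0,0,0,0,-0.12,0,0,0,0,0,-0.14,0,0,0,0,0,-0.14,0,0,0,0,0]
}}

```text
time: 10.65
eef_pos: [595.1, 296.2, 99.8]
ee_rot: [0.0, 0.787, 0.618, -0.0]
force: [0.7, -0.7, -0.8]
opening: 0.004
finger_force: 0.0
```

Request:
{"name": "step_arm", "arguments": {
  "moves": [-0.02,0,0,0,0,0,-0.03,0,0,0,0,0,-0.04,0,0,0,0,0,-0.04,0,0,0,0,0]
}}

```text
time: 11.05
eef_pos: [593.6, 291.1, 99.7]
ee_rot: [-0.0, 0.786, 0.618, -0.0]
force: [-0.3, -0.4, 0.4]
opening: 0.008
finger_force: 0.0
```

Request:
{"name": "step_arm", "arguments": {
  "moves": [-0.01,0,0,0,0,0,-0.02,0,0,0,0,0,-0.03,0,0,0,0,0,-0.035,0,0,0,0,0,-0.035,0,0,0,0,0]
}}

```text
time: 11.55
eef_pos: [592.4, 286.7, 99.8]
ee_rot: [-0.0, 0.786, 0.618, 0.0]
force: [1.0, 3.5, -0.4]
opening: 0.004
finger_force: 1.9
```

Request:
{"name": "step_arm", "arguments": {
  "moves": [-0.01,0,0,0,0,0,-0.015,0,0,0,0,0,-0.015,0,0,0,0,0]
}}

```text
time: 11.85
eef_pos: [592.3, 286.5, 100.2]
ee_rot: [-0.001, 0.786, 0.619, 0.002]
force: [2.1, 8.5, -1.0]
opening: 0.006
finger_force: 4.5
```

Request:
{"name": "step_arm", "arguments": {
  "moves": [0.13,0,0,0,0,0,0.13,0,-0.3,0,0,0,0.13,0,-0.67,0,0,0,0.13,0,-0.67,0,0,0,0.13,0,-0.67,0,0,0]
}}

```text
time: 12.35
eef_pos: [597.5, 302.3, 202.1]
ee_rot: [0.0, 0.786, 0.618, 0.002]
force: [-1.0, -0.1, -0.4]
opening: 0.007
finger_force: 0.0
```

```bash
python3 - <<'E'
from h import *
import cv2
s=ctrl.observe();print(s["eef_pos"],s["q"])
p=seat-52*ex-80*ey;print(p)
chain([(610,190,200,30),(*p[:2],160,76.4)])
im,d=ctrl.read_camera("top");a=cv2.convertScaleAbs(im[175:235,195:305,::-1],alpha=1.6);A=cv2.resize(a,None,fx=4,fy=4,interpolation=cv2.INTER_CUBIC)
im,d=ctrl.read_camera("scene");a=cv2.convertScaleAbs(im[215:325,320:440,::-1],alpha=1.4);B=cv2.resize(a,None,fx=3,fy=3,interpolation=cv2.INTER_CUBIC)
o=np.zeros((330,800,3),np.uint8);o[:240,:440]=A;o[:,440:800]=B;cv2.imwrite("pics/c4.png",o)
E
```

```text
[597.499 302.334 202.099] [-0.922  0.586  0.604  1.539 -0.355  1.124 -0.482]
[624.74   80.456  95.   ]
(610, 190, 200) [-0.708  0.259  0.013  0.003 -0.001 -0.729] 
(np.float64(624.74), np.float64(80.45600000000002), 160) [-0.682 -0.28   0.267  0.     0.    -0.773]
```

View pics/c4.png

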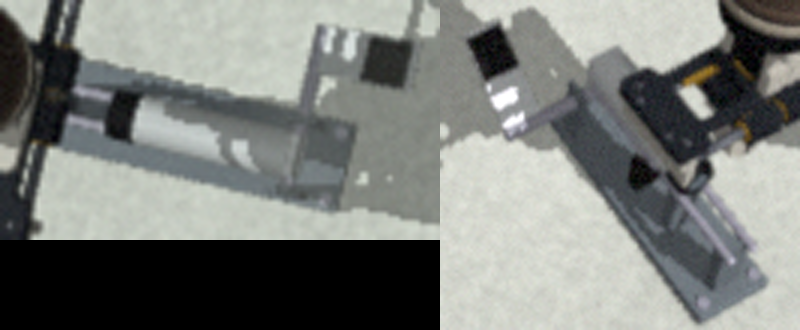

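The eyepiece head now touches the tube's end, at left crop (135,115), and no spigot shows. Next is the pedal.

Request:
{"name": "step_arm", "arguments": {
  "moves": [-0.71,0.26,0,0,0,-0.73,-0.71,0.26,0,0,0,-0.73,-0.71,0.26,0,0,0,-0.73,-0.71,0.26,0,0,0,-0.73,-0.71,0.26,0,0,0,-0.73,-0.71,0.26,0,0,0,-0.73,-0.71,0.26,0,0,0,-0.73]
}}

```text
time: 13.15
eef_pos: [608.5, 189.9, 198.9]
ee_rot: [-0.001, 0.501, 0.866, -0.001]
force: [0.1, 0.1, -0.4]
opening: 0.007
finger_force: 0.0
```

Request:
{"name": "step_arm", "arguments": {
  "moves": [-0.68,-0.28,0.27,0,0,-0.77,-0.68,-0.28,0.27,0,0,-0.77,-0.68,-0.28,0.27,0,0,-0.77,-0.68,-0.28,0.27,0,0,-0.77,-0.68,-0.28,0.27,0,0,-0.77,-0.68,-0.28,0.27,0,0,-0.77,-0.68,-0.28,0.27,0,0,-0.77,-0.68,-0.28,0.27,0,0,-0.77]
}}

```text
time: 13.95
eef_pos: [623.7, 80.9, 159.2]
ee_rot: [-0.0, 0.121, 0.993, -0.0]
force: [0.0, 0.5, -0.5]
opening: 0.004
finger_force: 0.0
```

```bash
python3 - <<'E'
from h import *
s=ctrl.observe();d=s["eef_pos"]-seat;print(s["eef_pos"],d@ex,d@ey,rot(s).as_matrix(),s["q"])
chain([(624.74,80.46,150,76.4)])
E
```

```text
[623.737  80.938 159.221] -51.76777208839781 -78.91300665173084 [[-0.971  0.24  -0.001]
 [ 0.24   0.971 -0.   ]
 [ 0.001 -0.    -1.   ]] [-0.352  0.517  0.204  1.671 -0.122  0.968  1.223]
(624.74, 80.46, 150) [-0.007 -0.001  0.061 -0.    -0.001 -0.005]
```

Request:
{"name": "step_arm", "arguments": {
  "moves": [-0.007,0,0.12,0,0,0,-0.007,0,0.15,0,0,0,-0.007,0,0.18,0,0,0,-0.007,0,0.21,0,0,0,-0.007,0,0.24,0,0,0,-0.007,0,0.27,0,0,0,-0.007,0,0.3,0,0,0,-0.007,0,0.33,0,0,0]
}}

```text
time: 14.75
eef_pos: [626.2, 80.6, 111.4]
ee_rot: [0.001, 0.119, 0.993, 0.0]
force: [-0.8, -1.0, 8.9]
opening: 0.005
finger_force: 3.9
```

Request:
{"name": "step_arm", "arguments": {
  "moves": [0,0,0.03,0,0,0,0,0,0.06,0,0,0,0,0,0.09,0,0,0,0,0,0.12,0,0,0,0,0,0.15,0,0,0,0,0,0.18,0,0,0,0,0,0.2,0,0,0]
}}

```text
time: 15.45
eef_pos: [625.9, 78.5, 81.0]
ee_rot: [0.001, 0.12, 0.993, -0.001]
force: [-1.1, -5.1, 9.4]
opening: 0.008
finger_force: 4.1
```

Request:
{"name": "step_arm", "arguments": {
  "moves": [0,0,0.03,0,0,0,0,0,0.06,0,0,0,0,0,0.09,0,0,0,0,0,0.11,0,0,0,0,0,0.12,0,0,0,0,0,0.12,0,0,0]
}}

```text
time: 16.05
eef_pos: [626.5, 80.9, 63.1]
ee_rot: [0.001, 0.119, 0.993, 0.001]
force: [0.5, 1.0, 4.8]
opening: 0.007
finger_force: 1.9
```

Request:
{"name": "step_arm", "arguments": {
  "moves": [0,0,0.015,0,0,0,0,0,0.03,0,0,0,0,0,0.03,0,0,0]
}}

```text
time: 16.35
eef_pos: [626.5, 81.1, 58.7]
ee_rot: [0.001, 0.119, 0.993, 0.001]
force: [1.5, 0.3, 4.3]
opening: 0.006
finger_force: 1.5
```

Request:
{"name": "step_arm", "arguments": {
  "moves": [0,0,0.02,0,0,0,0,0,0.04,0,0,0,0,0,0.04,0,0,0]
}}

```text
time: 16.65
eef_pos: [626.2, 80.7, 52.4]
ee_rot: [0.001, 0.119, 0.993, 0.0]
force: [0.4, -0.4, 3.1]
opening: 0.005
finger_force: 0.9
```

Request:
{"name": "step_arm", "arguments": {
  "moves": [0,0,0.02,0,0,0,0,0,0.03,0,0,0,0,0,0.03,0,0,0]
}}

```text
time: 16.95
eef_pos: [626.1, 80.6, 48.0]
ee_rot: [0.001, 0.119, 0.993, 0.0]
force: [0.0, -0.3, 5.9]
opening: 0.002
finger_force: 2.3
```

Request:
{"name": "step_arm", "arguments": {
  "moves": [0,0,0.02,0,0,0,0,0,0.04,0,0,0,0,0,0.04,0,0,0]
}}

```text
time: 17.25
eef_pos: [626.4, 80.8, 47.0]
ee_rot: [0.002, 0.119, 0.993, 0.001]
force: [-18.4, -1.4, 57.3]
opening: 0.002
finger_force: 25.0
```

Request:
{"name": "step_arm", "arguments": {
  "moves": [0,0,0.015,0,0,0,0,0,0.025,0,0,0,0,0,0.025,0,0,0]
}}

```text
time: 17.55
eef_pos: [626.6, 80.9, 46.5]
ee_rot: [0.002, 0.119, 0.993, 0.002]
force: [-30.1, -2.9, 90.6]
opening: 0.004
finger_force: 39.9
```

At the stop. I'll back off upward and check.

Request:
{"name": "step_arm", "arguments": {
  "moves": [0,0,-0.1,0,0,0,0,0,-0.3,0,0,0,0,0,-0.6,0,0,0,0,0,-1,0,0,0,0,0,-1,0,0,0,0,0,-1,0,0,0]
}}

```text
time: 18.15
eef_pos: [626.4, 80.7, 189.8]
ee_rot: [0.002, 0.119, 0.993, 0.001]
force: [-0.6, -0.3, -1.1]
opening: 0.004
finger_force: 0.0
```

Request:
{"name": "step_arm", "arguments": {
  "moves": [0,-0.3,-0.3,0,0,0.7,0,-0.6,-0.6,0,0,0.7,0,-0.6,-0.6,0,0,0.7,0,-0.6,-0.6,0,0,0.7,0,-0.6,-0.6,0,0,0.7,0,-0.6,-0.6,0,0,0.7]
}}

```text
time: 18.75
eef_pos: [603.0, -6.8, 275.5]
ee_rot: [-0.001, 0.468, 0.884, -0.001]
force: [0.4, 0.1, -0.1]
opening: 0.005
finger_force: 0.0
```

```bash
python3 - <<'E'
from h import *
import cv2
s=ctrl.observe();print(s["eef_pos"],rot(s).as_matrix()[:,1])
im,d=ctrl.read_camera("top");np.savez("top1.npz",im=im,d=d);a=cv2.convertScaleAbs(im[165:240,205:305,::-1],alpha=1.6);A=cv2.resize(a,None,fx=4,fy=4,interpolation=cv2.INTER_CUBIC)
im,d=ctrl.read_camera("scene");np.savez("scene1.npz",im=im,d=d);a=cv2.convertScaleAbs(im[190:325,320:440,::-1],alpha=1.4);B=cv2.resize(a,None,fx=3,fy=3,interpolation=cv2.INTER_CUBIC)
o=np.zeros((405,760,3),np.uint8);o[:300,:400]=A;o[:,400:760]=B;cv2.imwrite("pics/c5.png",o)
# predicted
th=1.26;h=seat-[0,0,30];ax=np.cos(th)*ex+np.sin(th)*np.array([0,0,1]);cz=-np.sin(th)*ex+np.cos(th)*np.array([0,0,1]);st=h+30*cz
for k in(0,55,110,130):
    X=st+k*ax;r=[]
    for n in("top","scene"):
        c=ctrl.calibration(n);q=c["intrinsics"]@(c["R"]@X+c["t"]);r.append(q[:2]/q[2])
    print(k,X,*r)
E
```

```text
[603.022  -6.768 275.518] [ 0.827  0.562 -0.003]
0 [552.488 122.037  74.175] [277.201 214.799] [367.655 234.383]
55 [556.44  138.386 126.539] [269.574 212.852] [373.065 226.873]
110 [560.393 154.735 178.904] [261.31  210.743] [378.912 218.759]
130 [561.83  160.68  197.946] [258.131 209.931] [381.156 215.644]
```

View pics/c5.png

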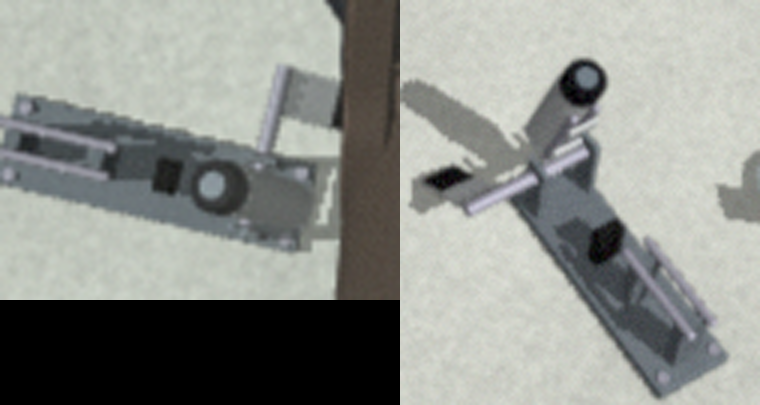

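The cradle is fully up, with the lens centre at top-camera (258.3,211.8) and scene (382.3,215.7), within a few mm of the prediction. I'll move to a standoff along its axis.

```bash
cat >> h.py <<'E'
Z=np.array([0,0,1.]);th=1.26;ax=np.cos(th)*ex+np.sin(th)*Z;cz=-np.sin(th)*ex+np.cos(th)*Z;st=seat-30*Z+30*cz
Rt=np.c_[np.cross(-ey,-ax),-ey,-ax]
E
python3 - <<'E'
from h import *
from scipy.optimize import least_squares
C={n:ctrl.calibration(n) for n in("top","scene")}
def f(X):
    r=[]
    for n,o in(("top",(258.3,211.8)),("scene",(382.3,215.7))):
        c=C[n];q=c["intrinsics"]@(c["R"]@X+c["t"]);r+=list(q[:2]/q[2]-o)
    return r
print(least_squares(f,[560,160,198]).x, st+130*ax)
chain([(590,75,300,5),(*(st+185*ax),Rt)])
E
```

```text
[557.128 160.812 193.583] [561.83  160.68  197.946]
(590, 75, 300) [ 0.498  0.236 -0.161 -0.002 -0.     0.493] 
(np.float64(565.7831531835329), np.float64(177.02904210380456), np.float64(250.31122044559407)) [ 0.692 -0.102  0.331  0.048 -0.294  0.307]
```

Request:
{"name": "step_arm", "arguments": {
  "moves": [0.5,0.24,-0.16,0,0,0.49,0.5,0.24,-0.16,0,0,0.49,0.5,0.24,-0.16,0,0,0.49,0.5,0.24,-0.16,0,0,0.49,0.5,0.24,-0.16,0,0,0.49],
  "jaw": 0.6
}}

```text
time: 19.35
eef_pos: [590.9, 75.9, 300.6]
ee_rot: [-0.0, 0.675, 0.738, -0.001]
force: [-0.9, 0.0, 0.6]
opening: 0.388
finger_force: 0.0
```

Request:
{"name": "step_arm", "arguments": {
  "moves": [0.69,-0.1,0.33,0.05,-0.29,0.31,0.69,-0.1,0.33,0.05,-0.29,0.31,0.69,-0.1,0.33,0.05,-0.29,0.31,0.69,-0.1,0.33,0.05,-0.29,0.31,0.69,-0.1,0.33,0.05,-0.29,0.31,0.69,-0.1,0.33,0.05,-0.29,0.31]
}}

```text
time: 19.95
eef_pos: [567.9, 175.4, 252.2]
ee_rot: [0.093, 0.778, 0.61, -0.121]
force: [1.1, -0.8, 0.4]
opening: 0.801
finger_force: 0.0
```

```bash
python3 - <<'E'
from h import *
import cv2
s=ctrl.observe();print(s["eef_pos"],s["opening"]);print(rot(s).as_matrix()-Rt)
chain([(*(st+185*ax),Rt)]);chain([(*(st+87*ax),Rt)])
im,d=ctrl.read_camera("wrist");np.savez("w6.npz",d=d);a=cv2.convertScaleAbs(im[:,:,::-1],alpha=1.4)
cv2.imwrite("pics/w6.png",cv2.resize(a[100:350,170:480],None,fx=2.3,fy=2.3))
E
```

```text
[567.882 175.366 252.176] 0.8011732985356372
[[ 0.003 -0.001 -0.002]
 [ 0.001 -0.003  0.004]
 [ 0.004 -0.002 -0.001]]
(np.float64(565.7831531835329), np.float64(177.02904210380456), np.float64(250.31122044559407)) [ 0.011 -0.016  0.01  -0.003 -0.004 -0.002] 
(np.float64(558.740189783581), np.float64(147.89814667932222), np.float64(157.00636696972356)) [ 0.008 -0.014  0.663 -0.003 -0.004 -0.002]
```

View pics/w6.png

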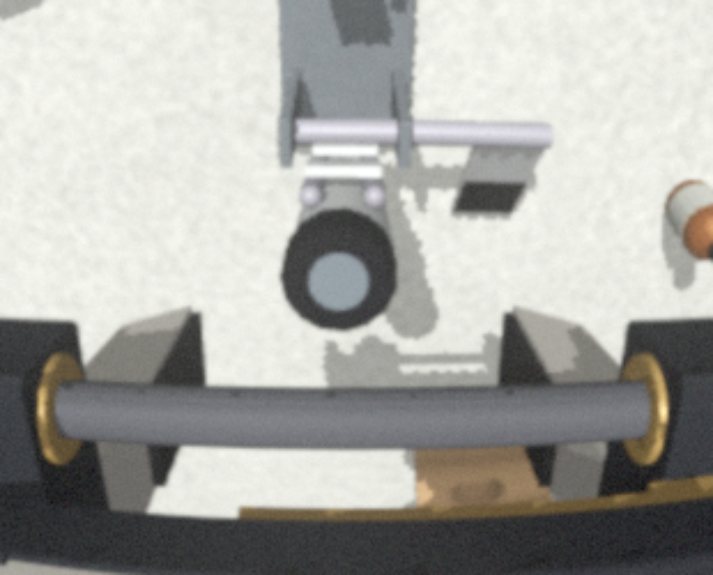

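The lens face is centred at about crop (339,274), left of the finger mid-line at about 353. The rails sit behind it, towards the bed.

```bash
python3 - <<'E'
from h import *
s=ctrl.observe();R=rot(s).as_matrix()
pt=R.T@(st+130*ax-s["eef_pos"]);print("pred lens in tool",pt)
for p in((339,268),(339,281),(282,268),(396,268)): print(wtool(p[0]/2.3+170,p[1]/2.3+100,pt[2]))
d=np.load("w6.npz")["d"];print(d[215:222:3,310:325:4])
# depth-based lens point
o,r=wray(317.4,218);T=ctrl.calibration("wrist")["T_tool_cam"];f=T[:3,:3].T@r;z=np.median(d[212:224,312:322]);print(o+r*z/f[2])
E
```

```text
pred lens in tool [ 1.952 -2.477 56.74 ]
[ 6.755 -3.27  56.74 ]
[ 2.657 -3.293 56.74 ]
[  6.735 -20.287  56.74 ]
[ 6.732 13.701 56.74 ]
[[209.231 210.695 210.159 210.004]
 [211.443 211.25  210.708 209.979]
 [211.685 210.968 211.312 211.508]]
[ 6.144 -3.245 55.379]
```

Request:
{"name": "step_arm", "arguments": {
  "moves": [0.02,-0.021,0.1,0,0,0,0.02,-0.021,0.25,0,0,0,0.02,-0.021,0.4,0,0,0,0.02,-0.021,0.55,0,0,0,0.02,-0.021,0.65,0,0,0,0.02,-0.021,0.65,0,0,0]
}}

```text
time: 20.6
eef_pos: [557.1, 149.2, 157.6]
ee_rot: [0.093, 0.779, 0.609, -0.122]
force: [0.6, 0.7, 0.2]
opening: 0.798
finger_force: 0.0
```

Request:
{"name": "step_arm", "arguments": {
  "moves": [0,0,0,0,0,0,0,0,0,0,0,0,0,0,0,0,0,0,0,0,0,0,0,0,0,0,0,0,0,0,0,0,0,0,0,0,0,0,0,0,0,0,0,0,0,0,0,0],
  "jaw": -1,
  "newtons": 30
}}

```text
time: 21.4
eef_pos: [558.2, 152.2, 158.4]
ee_rot: [0.094, 0.778, 0.61, -0.121]
force: [1.5, 0.0, 3.1]
opening: 0.38
finger_force: 30.0
```

```bash
python3 - <<'E'
from h import *
s=ctrl.observe();d=s["eef_pos"]-st;print(s["eef_pos"],d@ax,d@ey,d@cz,s["opening"],s["finger_force"],s["force"])
E
```

```text
[558.222 152.223 158.396] 89.57116303127258 1.520426602176017 -3.4615341775964468 0.3797272228665268 30.00025409826776 [1.528 0.029 3.133]
```

Request:
{"name": "step_arm", "arguments": {
  "moves": [-0.01,0,-0.03,0,0,0,-0.02,0,-0.1,0,0,0,-0.03,0,-0.3,0,0,0,-0.04,0,-0.55,0,0,0,-0.05,0,-0.8,0,0,0,-0.05,0,-0.8,0,0,0,-0.05,0,-0.8,0,0,0]
}}

```text
time: 22.1
eef_pos: [565.1, 180.8, 275.8]
ee_rot: [0.093, 0.778, 0.61, -0.12]
force: [1.0, -0.7, -1.4]
opening: 0.377
finger_force: 30.0
```

```bash
python3 - <<'E'
from h import *
s=ctrl.observe();print(s["eef_pos"],s["opening"],s["finger_force"],s["force"],s["q"])
chain([(567,90,255,10),(575,-40,240,45),(580,-181,200,81)])
E
```

```text
[565.121 180.813 275.824] 0.3770881687361335 30.00006303191185 [ 1.003 -0.718 -1.37 ] [-0.911  0.516  0.604  1.498 -0.032  1.381 -0.578]
(567, 90, 255) [-0.516  0.157  0.308 -0.062  0.287 -0.394] 
(575, -40, 240) [-0.863 -0.098  0.1    0.     0.    -0.583] 
(580, -181, 200) [-0.688 -0.641  0.267  0.     0.    -0.6  ]
```

Request:
{"name": "step_arm", "arguments": {
  "moves": [-0.52,0.16,0.31,-0.062,0.287,-0.394,-0.52,0.16,0.31,-0.062,0.287,-0.394,-0.52,0.16,0.31,-0.062,0.287,-0.394,-0.52,0.16,0.31,-0.062,0.287,-0.394,-0.52,0.16,0.31,-0.062,0.287,-0.394,-0.52,0.16,0.31,-0.062,0.287,-0.394]
}}

```text
time: 22.7
eef_pos: [566.5, 88.8, 253.3]
ee_rot: [-0.0, 0.644, 0.765, -0.002]
force: [-0.5, -0.2, -1.0]
opening: 0.376
finger_force: 30.0
```

Request:
{"name": "step_arm", "arguments": {
  "moves": [-0.86,-0.1,0.1,0,0,-0.58,-0.86,-0.1,0.1,0,0,-0.58,-0.86,-0.1,0.1,0,0,-0.58,-0.86,-0.1,0.1,0,0,-0.58,-0.86,-0.1,0.1,0,0,-0.58,-0.86,-0.1,0.1,0,0,-0.58]
}}

```text
time: 23.3
eef_pos: [574.8, -38.9, 238.6]
ee_rot: [-0.001, 0.385, 0.923, -0.001]
force: [0.8, 0.0, -0.9]
opening: 0.38
finger_force: 30.0
```

Request:
{"name": "step_arm", "arguments": {
  "moves": [-0.69,-0.64,0.27,0,0,-0.6,-0.69,-0.64,0.27,0,0,-0.6,-0.69,-0.64,0.27,0,0,-0.6,-0.69,-0.64,0.27,0,0,-0.6,-0.69,-0.64,0.27,0,0,-0.6,-0.69,-0.64,0.27,0,0,-0.6]
}}

```text
time: 23.9
eef_pos: [579.9, -180.6, 198.4]
ee_rot: [-0.001, 0.081, 0.997, -0.0]
force: [-0.2, 0.7, -0.7]
opening: 0.381
finger_force: 30.0
```

```bash
python3 - <<'E'
from h import *
import cv2
s=ctrl.observe();print(s["eef_pos"],s["opening"]);print(rot(s).as_matrix())
im,d=ctrl.read_camera("wrist");np.savez("w7.npz",d=d);a=cv2.convertScaleAbs(im[:,:,::-1],alpha=1.4)
cv2.imwrite("pics/w7.png",cv2.resize(a[50:350,150:500],None,fx=2,fy=2))
E
```

```text
[ 579.887 -180.559  198.35 ] 0.3808807754092954
[[-0.987  0.161 -0.002]
 [ 0.161  0.987 -0.001]
 [ 0.002 -0.001 -1.   ]]
```

View pics/w7.png

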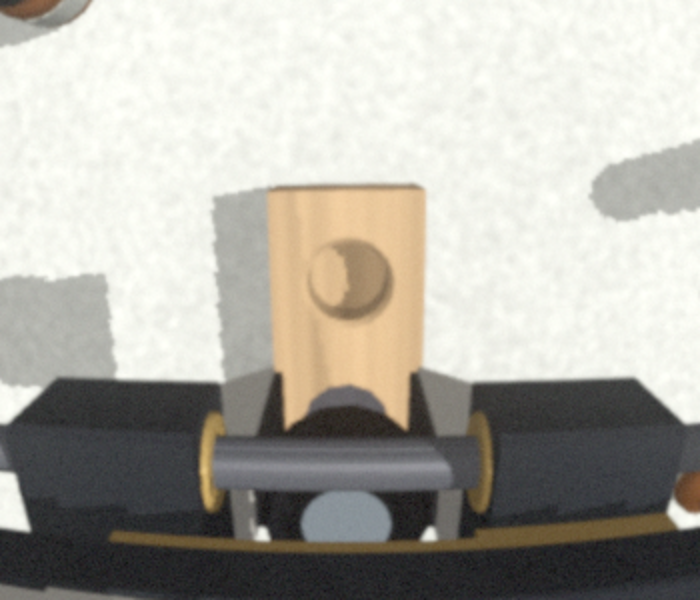

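The well mouth spans crop x 307–392 and y 238–322, centred near (350,280). The held unit is centred at x≈346.

```bash
python3 - <<'E'
from h import *
s=ctrl.observe();z=s["eef_pos"][2]-40
U=lambda x,y:(x/2+150,y/2+50)
for p in((350,280),(307,280),(392,280),(350,238),(350,322),(268,190),(426,190)): print(p,wtool(*U(*p),z),wworld(s,*U(*p),40))
import cv2
d=np.load("w7.npz")["d"]
E
```

```text
(350, 280) [  0.134   2.998 158.531] [ 580.063 -177.453   40.   ]
(307, 280) [  0.17  -18.645 158.531] [ 576.529 -198.807   40.   ]
(392, 280) [  0.138  24.163 158.531] [ 583.479 -156.568   40.   ]
(350, 238) [ 21.54    2.974 158.531] [ 558.94  -174.012   40.   ]
(350, 322) [-21.98    3.03  158.531] [ 601.881 -181.      40.   ]
(268, 190) [ 45.743 -37.267 158.531] [ 528.544 -209.817   40.   ]
(426, 190) [ 45.715  40.29  158.531] [ 541.123 -133.272   40.   ]
```

```bash
python3 - <<'E'
from h import *
import cv2
U=lambda x,y:(x/2+150,y/2+50)
print("lens",wtool(*U(346,517),-43))
for z in(46,60,75,89): print("tube front lower edge",z,wtool(*U(347,386),z))
im,d=ctrl.read_camera("scene")
c=ctrl.calibration("scene");s=ctrl.observe();R=rot(s).as_matrix()
for t in([0,0,-43],[0,0,89]):
    X=R@np.array(t)+s["eef_pos"];q=c["intrinsics"]@(c["R"]@X+c["t"]);print(q[:2]/q[2])
a=im[130:250,190:330,::-1];cv2.imwrite("pics/s8.png",cv2.convertScaleAbs(cv2.resize(a,None,fx=5,fy=5,interpolation=cv2.INTER_CUBIC),alpha=1.4))
E
```

```text
lens [  0.601   0.495 -43.   ]
tube front lower edge 46 [-9.233  1.042 46.   ]
tube front lower edge 60 [-15.252   1.099  60.   ]
tube front lower edge 75 [-21.701   1.161  75.   ]
tube front lower edge 89 [-27.72    1.218  89.   ]
[278.34 134.44]
[281.112 169.211]
```

View pics/s8.png

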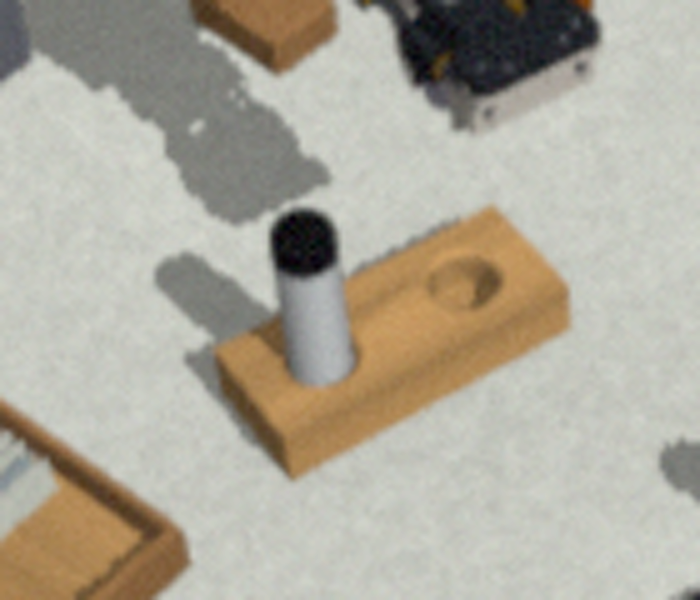

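That picture (my twelfth, two over the allowed ten) has no tube where one should be under the gripper, at crop (455,130–195). I'll view no more pictures and check by depth whether the tube stayed in the cradle.

```bash
python3 - <<'E'
from h import *
def cloud(n):
    im,d=ctrl.read_camera(n);c=ctrl.calibration(n);v,u=np.nonzero(d);z=d[v,u];K=c["intrinsics"]
    return (np.stack([(u-K[0,2])/K[0,0]*z,(v-K[1,2])/K[1,1]*z,z],1)-c["t"])@c["R"],im[v,u]
for n in("top","scene"):
    P,C=cloud(n);P0=P-st;k,y,w=P0@ax,P0@ey,P0@cz
    m=(abs(y)<25)&(abs(w)<30)&(k>-5)&(k<150)
    print(n,"cradle region",m.sum(),"k pct",np.percentile(k[m],[5,50,95,100]) if m.sum() else "")
    for a,b in((0,40),(40,80),(80,100),(100,115),(115,140)):
        q=m&(k>a)&(k<b);print("  k",a,b,q.sum(),y[q].mean() if q.sum() else "",w[q].mean() if q.sum() else "",C[q].mean(0) if q.sum() else "")
    s=ctrl.observe();D=P-s["eef_pos"];m=(np.hypot(D[:,0],D[:,1])<35)&(P[:,2]>45);print(n,"below gripper: hist z",np.histogram(P[m,2],bins=[45,60,80,100,120,140,160,180,200,220,260])[0])
    # any tube lying elsewhere
s=ctrl.observe();print(s["force"],s["opening"])
E
```

```text
top cradle region 348 k pct [  5.455  77.115 111.606 114.846]
  k 0 40 81 0.7204327278541901 7.747428488772894 [64.407 67.025 66.123]
  k 40 80 99 2.7568197417381586 9.370186579035837 [62.929 65.253 63.727]
  k 80 100 70 2.362691920500014 4.981188600748707 [62.814 64.986 64.014]
  k 100 115 95 1.9505866263036113 1.8791750588578275 [95.179 98.389 97.221]
  k 115 140 0   
top below gripper: hist z [0 0 0 0 0 0 0 0 0 0]
scene cradle region 570 k pct [  3.798  72.825 111.099 116.672]
  k 0 40 163 -5.911155379750353 -14.320115710903098 [91.847 92.791 95.564]
  k 40 80 164 -4.008628794925065 -6.047910528289142 [80.299 81.262 82.085]
  k 80 100 115 -0.939448076001116 -5.28699652204363 [84.478 85.47  86.835]
  k 100 115 112 0.6834514563694208 0.9388480292870265 [127.116 129.25  128.938]
  k 115 140 2 1.4474985423757323 7.2928100637078535 [149.5 151.5 150. ]
scene below gripper: hist z [15  0  0  0  0  0  0 30 36 24]
[-0.403  0.665 -0.323] 0.384643653328559
```

The depth shows the tube still in the raised cradle, up to k≈111 mm, so I pulled out only the eyepiece. The pads reached its head. I'll bring it back over the tube, re-insert it along the axis, and then grip the tube from its open side.

```bash
python3 - <<'E'
from h import *
line=lambda k:st+k*ax+1.5*ey-3.5*cz
chain([(575,-40,250,45),(567,90,280,10),(*line(165),Rt)])
print(line(165))
E
```

```text
(575, -40, 250) [ 0.183  0.92  -0.342 -0.001 -0.     0.596] 
(567, 90, 280) [ 0.651  0.575 -0.2    0.     0.     0.583] 
(np.float64(563.6709080201133), np.float64(174.67547274702156), np.float64(230.19905443445978)) [ 0.56   0.076  0.332  0.061 -0.293  0.39 ] 
[563.671 174.675 230.199]
```

Request:
{"name": "step_arm", "arguments": {
  "moves": [0.18,0.92,-0.34,0,0,0.6,0.18,0.92,-0.34,0,0,0.6,0.18,0.92,-0.34,0,0,0.6,0.18,0.92,-0.34,0,0,0.6,0.18,0.92,-0.34,0,0,0.6,0.18,0.92,-0.34,0,0,0.6]
}}

```text
time: 24.7
eef_pos: [575.0, -40.1, 249.9]
ee_rot: [-0.0, 0.384, 0.923, -0.001]
force: [-0.4, 0.1, -0.5]
opening: 0.378
finger_force: 30.0
```

Request:
{"name": "step_arm", "arguments": {
  "moves": [0.65,0.57,-0.2,0,0,0.58,0.65,0.57,-0.2,0,0,0.58,0.65,0.57,-0.2,0,0,0.58,0.65,0.57,-0.2,0,0,0.58,0.65,0.57,-0.2,0,0,0.58,0.65,0.57,-0.2,0,0,0.58]
}}

```text
time: 25.3
eef_pos: [566.8, 87.1, 279.3]
ee_rot: [0.0, 0.642, 0.767, -0.001]
force: [-0.7, -0.1, -0.1]
opening: 0.381
finger_force: 30.0
```

Request:
{"name": "step_arm", "arguments": {
  "moves": [0.56,0.07,0.33,0.06,-0.293,0.39,0.56,0.07,0.33,0.06,-0.293,0.39,0.56,0.07,0.33,0.06,-0.293,0.39,0.56,0.07,0.33,0.06,-0.293,0.39,0.56,0.07,0.33,0.06,-0.293,0.39,0.56,0.07,0.33,0.06,-0.293,0.39]
}}

```text
time: 25.9
eef_pos: [563.1, 171.0, 229.7]
ee_rot: [0.096, 0.776, 0.612, -0.122]
force: [-0.1, -0.0, -0.2]
opening: 0.38
finger_force: 30.0
```

```bash
python3 - <<'E'
from h import *
s=ctrl.observe();d=s["eef_pos"]-st;R=rot(s).as_matrix();print(s["eef_pos"],d@ax,d@ey,d@cz,s["opening"]);print(R-Rt)
# wrist cloud
im,dp=ctrl.read_camera("wrist");c=ctrl.calibration("wrist");K=c["intrinsics"];T=c["T_tool_cam"]
v,u=np.nonzero(dp);a=np.c_[(u-K[0,2])/K[0,0],(v-K[1,2])/K[1,1]];r=np.hypot(*a.T)+1e-9
f=np.c_[a/r[:,None]*np.sin(r)[:,None],np.cos(r)];P=f*(dp[v,u]/f[:,2])[:,None]
W=(P@T[:3,:3].T+T[:3,3])@R.T+s["eef_pos"];D=W-st;k,y,w=D@ax,D@ey,D@cz
np.savez("w9.npz",im=im,k=k,y=y,w=w,u=u,v=v)
m=(abs(y)<28)&(abs(w)<32)&(k>60)&(k<125)
for lo in range(60,125,5):
    q=m&(k>=lo)&(k<lo+5);print(lo,q.sum(),*( (y[q].min(),y[q].max(),w[q].min(),w[q].max()) if q.sum() else ()))
# held eyepiece in tool frame
t=(P@T[:3,:3].T+T[:3,3]);q=(abs(t[:,0])<25)&(abs(t[:,1])<18)&(t[:,2]>-60)&(t[:,2]<20)
print(q.sum())
for lo in range(-60,20,5):
    b=q&(t[:,2]>=lo)&(t[:,2]<lo+5);print(lo,b.sum(),*((t[b].min(0),t[b].max(0)) if b.sum() else ()))
E
```

```text
[563.101 171.001 229.742] 163.431450947512 1.190927763071793 -0.11215328906548937 0.3801610400135126
[[-0.002  0.001  0.   ]
 [ 0.     0.002 -0.001]
 [-0.001 -0.     0.   ]]
60 87 -15.861909193734668 13.014448820720688 -26.964014490542695 13.54759500264482
65 130 -14.66097265089193 18.36718238979654 -27.726012008470537 13.123908650527062
70 147 -15.29663433236284 17.915594513803217 -27.78612786191202 13.426808928209667
75 386 -14.844305052585526 17.527816901010297 -27.961478710618625 13.237172053738316
80 135 -15.49956733283167 18.23105154287453 -23.18810504675419 12.92587533726997
85 183 -15.08243682897321 17.821838887567687 -23.60452239684737 13.373466366676695
90 259 -15.427192202963468 17.509962180190747 -23.628297516782848 13.363094068558093
95 270 -14.237223760885032 17.780785993611232 -23.357118492133235 13.21885261818192
100 201 -16.269648146966453 17.43876456606475 -18.46834260813474 13.30869101674532
105 439 -16.597293730336673 18.395606627669668 -18.636186224763197 13.990185957235775
110 495 -16.40246410989181 18.290790736572333 -18.031507104420584 13.769561637944252
115 0
120 0
3459
-60 0
-55 0
-50 0
-45 1839 [ -6.737 -15.941 -43.397] [  6.711  16.289 -40.002]
-40 233 [ -8.259 -17.535 -39.999] [ 16.39   17.985 -35.038]
-35 190 [ -1.548 -17.969 -34.992] [ 16.499   9.148 -30.008]
-30 254 [ 10.609 -12.057 -29.989] [ 16.546  12.188 -25.021]
-25 269 [  8.752 -17.968 -24.963] [ 16.374  17.949 -20.118]
-20 23 [  5.895 -17.723 -19.444] [ 11.008  17.945 -15.108]
-15 42 [  2.712 -17.946 -14.977] [ 10.093  17.971 -10.035]
-10 70 [  0.346 -17.972  -9.544] [10.859 17.856 -5.02 ]
-5 181 [ -1.497 -17.926  -5.   ] [10.537 17.972 -0.017]
0 202 [ -3.042 -17.979   0.004] [10.299 17.927  4.954]
5 118 [ -5.478 -17.82    5.015] [10.531 17.981  9.856]
10 38 [ -7.821 -17.594  10.096] [ 9.902 17.999 14.594]
15 0
```

```bash
cat > fit.py <<'E'
from h import *
from scipy.optimize import least_squares
def wcloud():
    s=ctrl.observe();R=rot(s).as_matrix()
    im,dp=ctrl.read_camera("wrist");c=ctrl.calibration("wrist");K=c["intrinsics"];T=c["T_tool_cam"]
    v,u=np.nonzero(dp);a=np.c_[(u-K[0,2])/K[0,0],(v-K[1,2])/K[1,1]];r=np.hypot(*a.T)+1e-9
    f=np.c_[a/r[:,None]*np.sin(r)[:,None],np.cos(r)];P=f*(dp[v,u]/f[:,2])[:,None]
    t=P@T[:3,:3].T+T[:3,3];return s,t,t@R.T+s["eef_pos"]
def circ(p,r,g): return least_squares(lambda c:np.hypot(p[:,0]-c[0],p[:,1]-c[1])-r,g,loss="soft_l1",f_scale=.5).x
E
python3 - <<'E'
from fit import *
s,t,W=wcloud();D=W-s["eef_pos"];R=rot(s).as_matrix()
# all in tool frame t
print("TCP",(s["eef_pos"]-st)@np.c_[ax,ey,cz])
m=(abs(t[:,1])<14)&(t[:,0]>9)&(t[:,0]<22)&(t[:,2]<-25)&(t[:,2]>-42);print("head",m.sum(),circ(t[m][:,:2],18,[0,0]))
m=(abs(t[:,1])<9)&(t[:,0]>4)&(t[:,0]<14)&(t[:,2]<6)&(t[:,2]>-18);print("spigot",m.sum(),circ(t[m][:,:2],11.5,[0,0]))
for a,b in((53,60),(60,75),(75,95)):
    m=(abs(t[:,1])<17)&(t[:,0]>8)&(t[:,0]<24)&(t[:,2]>a)&(t[:,2]<b);print("tube",a,b,m.sum(),circ(t[m][:,:2],18,[0,0]))
m=(np.hypot(t[:,0],t[:,1])<19)&(t[:,2]>40)&(t[:,2]<60);print("tube end z",np.percentile(t[m][:,2],[1,10,50,90]),m.sum())
E
```

```text
TCP [163.703   1.071   0.558]
head 452 [-2.189  0.291]
spigot 306 [-2.224  0.295]
tube 53 60 354 [-0.717 -0.125]
tube 60 75 414 [2.411 0.528]
tube 75 95 245 [0.789 0.104]
tube end z [52.    52.75  53.763 57.57 ] 1017
```

Request:
{"name": "step_arm", "arguments": {
  "moves": [0.011,-0.002,0.1,0,0,0,0.011,-0.002,0.2,0,0,0,0.011,-0.002,0.25,0,0,0,0.011,-0.002,0.25,0,0,0,0.011,-0.002,0.25,0,0,0]
}}

```text
time: 26.5
eef_pos: [560.4, 162.5, 194.4]
ee_rot: [0.096, 0.776, 0.611, -0.122]
force: [0.6, 0.5, -0.6]
opening: 0.377
finger_force: 30.0
```

```bash
python3 - <<'E'
from fit import *
s,t,W=wcloud()
print("TCP",(s["eef_pos"]-st)@np.c_[ax,ey,cz])
m=(abs(t[:,1])<9)&(t[:,0]>2)&(t[:,0]<14)&(t[:,2]<6)&(t[:,2]>-18);print("spigot",m.sum(),circ(t[m][:,:2],11.5,[0,0]))
m=(np.hypot(t[:,0],t[:,1])<22)&(t[:,2]>12)&(t[:,2]<40);h=np.histogram(t[m][:,2],bins=range(10,42,2));print(h[0])
for a in(13,16,18,20,22,25,28):
    m=(abs(t[:,1])<17.5)&(t[:,0]>8)&(t[:,0]<24)&(t[:,2]>a)&(t[:,2]<a+3);print(a,m.sum(),t[m][:,0].max() if m.any() else"",circ(t[m][:,:2],18,[0,0]) if m.sum()>20 else "")
E
```

```text
TCP [127.095   1.845  -2.425]
spigot 304 [-2.243  0.234]
[  0  36  75 688 105  69  69  68  62  70 177 112  77  59  49]
13 39 14.304571986165577 [-4.369  1.13 ]
16 369 15.529369009637897 [-4.264  0.739]
18 95 16.2588472087412 [-2.735  0.814]
20 81 15.879919623348549 [-2.635  0.919]
22 90 15.874448460546148 [-2.641  0.868]
25 67 15.579691129073588 [-2.637  0.661]
28 130 20.127875369832644 [-1.796  0.289]
```

Request:
{"name": "step_arm", "arguments": {
  "moves": [-0.002,0.004,0.03,0,0,0,-0.002,0.004,0.06,0,0,0,-0.002,0.004,0.09,0,0,0,-0.002,0.004,0.12,0,0,0,-0.002,0.004,0.15,0,0,0,-0.002,0.004,0.15,0,0,0]
}}

```text
time: 27.15
eef_pos: [558.5, 155.4, 171.6]
ee_rot: [0.096, 0.776, 0.611, -0.123]
force: [-0.4, 0.6, -1.4]
opening: 0.381
finger_force: 30.0
```

Request:
{"name": "step_arm", "arguments": {
  "moves": [0,0,0.03,0,0,0,0,0,0.06,0,0,0,0,0,0.08,0,0,0,0,0,0.1,0,0,0,0,0,0.1,0,0,0]
}}

```text
time: 27.65
eef_pos: [558.1, 151.7, 158.6]
ee_rot: [0.096, 0.776, 0.611, -0.122]
force: [-0.9, 1.4, 4.9]
opening: 0.377
finger_force: 30.0
```

Request:
{"name": "step_arm", "arguments": {
  "moves": [0,0,0.01,0,0,0,0,0,0.015,0,0,0,0,0,0.015,0,0,0]
}}

```text
time: 27.95
eef_pos: [558.4, 151.9, 158.3]
ee_rot: [0.096, 0.776, 0.611, -0.121]
force: [-5.4, 4.7, 23.0]
opening: 0.382
finger_force: 30.0
```

```bash
python3 - <<'E'
from fit import *
s,t,W=wcloud()
print("TCP",(s["eef_pos"]-st)@np.c_[ax,ey,cz],s["force"],s["q"])
m=(abs(t[:,1])<17.5)&(t[:,0]>-25)&(t[:,0]<24)&(t[:,2]>-60)&(t[:,2]<10)
for a in range(-46,10,4):
    q=m&(t[:,2]>a)&(t[:,2]<a+4);print(a,q.sum(),t[q][:,0].max() if q.any() else "")
E
```

```text
TCP [89.352  1.256 -3.229] [-5.38   4.709 23.005] [-0.854  0.589  0.544  1.686 -0.04   1.114 -0.578]
-46 194 7.308389559496433
-42 1811 6.659058819366322
-38 61 16.301964676194203
-34 155 16.44500444624647
-30 211 16.613749087292035
-26 236 16.52606828048973
-22 94 15.892678734212112
-18 226 15.410611236090048
-14 217 15.231356869803363
-10 394 19.230512849931834
-6 460 20.387490495820636
-2 250 20.66582575086609
2 191 20.5862028509718
6 200 20.75801896907781
```

The eyepiece is home again (23 N against the stop, shoulder closed). I'll release, back off along the axis, and plan a grasp of the tube from its open side, tilted 60° so that the pads stay clear of the head.

Request:
{"name": "step_arm", "arguments": {
  "moves": [0,0,-0.01,0,0,0,0,0,-0.01,0,0,0,0,0,-0.01,0,0,0,0,0,-0.01,0,0,0,0,0,-0.01,0,0,0],
  "jaw": 0.4
}}

```text
time: 28.5
eef_pos: [557.6, 151.0, 157.1]
ee_rot: [0.096, 0.776, 0.611, -0.122]
force: [-0.6, -0.9, -0.2]
opening: 0.692
finger_force: 0.0
```

Request:
{"name": "step_arm", "arguments": {
  "moves": [0,0,-0.15,0,0,0,0,0,-0.4,0,0,0,0,0,-0.7,0,0,0,0,0,-0.7,0,0,0,0,0,-0.7,0,0,0]
}}

```text
time: 29.0
eef_pos: [565.8, 182.9, 257.8]
ee_rot: [0.097, 0.776, 0.611, -0.121]
force: [-0.0, -0.6, -0.3]
opening: 0.699
finger_force: 0.0
```

```bash
cat >> h.py <<'E'
def Ra(a,A=ax,C=cz,Y=-ey):
    a=np.radians(a);z=-(np.cos(a)*A+np.sin(a)*C);return np.c_[np.cross(Y,z),Y,z]
E
python3 - <<'E'
from fit import *
s,t,W=wcloud();E=np.c_[ax,ey,cz];D=(W-st)@E
print("TCP",(s["eef_pos"]-st)@E,s["opening"],s["force"],s["q"])
k,y,w=D.T
m=(abs(y)<25)&(w<-5)&(w>-22)&(k>98)&(k<128)
for a in range(98,134,4):
    q=(abs(y)<17)&(w<-8)&(w>-22)&(k>a)&(k<a+4);print(a,q.sum(),circ(D[q][:,1:],18,[0,0]) if q.sum()>15 else "")
q=(np.hypot(y,w)<19)&(k>100)&(k<140);print("lens k",np.percentile(k[q],[50,90]))
g=72;R=Ra(60);P=st+g*ax+1*ey+5*R[:,2];pre=P-105*R[:,2]
chain([(*((s["eef_pos"]+pre)/2+20*cz),Ra(30)),(*pre,R),(*P,R)])
E
```

```text
TCP [193.901   1.382  -3.1  ] 0.6990224167239139 [-0.024 -0.56  -0.283] [-0.896  0.527  0.569  1.518 -0.019  1.347 -0.598]
98 35 [1.068 0.121]
102 39 [0.902 0.056]
106 5 
110 49 [ 1.011 -0.888]
114 44 [ 0.979 -1.01 ]
118 55 [ 0.876 -1.103]
122 61 [ 0.87  -1.137]
126 263 [0.859 0.493]
130 321 [0.836 4.475]
lens k [130.401 131.434]
(np.float64(548.864891879868), np.float64(112.1213087262415), np.float64(243.44216753868116)) [-0.43   0.005  0.232  0.     0.502  0.   ] 
(np.float64(540.9069749258856), np.float64(78.39229203387514), np.float64(216.8140500816333)) [-0.263  0.001  0.125 -0.     0.5   -0.   ] 
(np.float64(557.4793456943307), np.float64(146.93843836123136), np.float64(139.02055993407745)) [-0.  -0.   0.7  0.   0.   0. ]
```

The unit is fully home (lens at k=130.4) and the tube axis is at y=1, w=0.

Request:
{"name": "step_arm", "arguments": {
  "moves": [-0.43,0,0.23,0,0.5,0,-0.43,0,0.23,0,0.5,0,-0.43,0,0.23,0,0.5,0,-0.43,0,0.23,0,0.5,0,-0.43,0,0.23,0,0.5,0,-0.43,0,0.23,0,0.5,0]
}}

```text
time: 29.65
eef_pos: [547.8, 112.2, 243.4]
ee_rot: [-0.065, 0.782, 0.615, 0.081]
force: [-1.0, 0.2, 0.3]
opening: 0.704
finger_force: 0.0
```

Request:
{"name": "step_arm", "arguments": {
  "moves": [-0.26,0,0.12,0,0.5,0,-0.26,0,0.12,0,0.5,0,-0.26,0,0.12,0,0.5,0,-0.26,0,0.12,0,0.5,0,-0.26,0,0.12,0,0.5,0,-0.26,0,0.12,0,0.5,0]
}}

```text
time: 30.25
eef_pos: [540.0, 80.1, 217.3]
ee_rot: [-0.223, 0.734, 0.578, 0.28]
force: [-0.6, -0.2, 0.7]
opening: 0.703
finger_force: 0.0
```

```bash
python3 - <<'E'
from fit import *
s,t,W=wcloud();R=Ra(60);print(s["eef_pos"],s["q"],s["opening"]);print(rot(s).as_matrix()-R)
P=st+72*ax+1*ey+5*R[:,2]
chain([(*P,R)])
E=np.c_[ax,ey,cz];D=(W-st)@E;k,y,w=D.T
for a in(30,60,80,100,115):
    q=(abs(y)<17)&(w>8)&(w<22)&(k>a)&(k<a+8);print(a,q.sum(),circ(D[q][:,1:],18,[0,0]) if q.sum()>15 else "")
E
```

```text
[540.025  80.105 217.275] [-0.042  0.389  0.314  2.008 -1.016  1.081  0.671] 0.7027082448847456
[[ 0.001  0.    -0.005]
 [ 0.003  0.002 -0.003]
 [-0.004 -0.003 -0.004]]
(np.float64(557.4793456943307), np.float64(146.93843836123136), np.float64(139.02055993407745)) [-0.014  0.011  0.695 -0.004  0.005  0.002] 
30 165 [ 1.609 -0.062]
60 237 [ 1.207 -0.111]
80 285 [ 1.07  -0.222]
100 328 [ 0.88  -0.398]
115 365 [ 0.821 -1.533]
```

Request:
{"name": "step_arm", "arguments": {
  "moves": [-0.01,0.01,0.15,0,0,0,-0.012,0.01,0.35,0,0,0,-0.012,0.01,0.55,0,0,0,-0.012,0.01,0.69,0,0,0,-0.012,0.01,0.69,0,0,0]
}}

```text
time: 30.8
eef_pos: [556.3, 150.2, 139.6]
ee_rot: [-0.224, 0.731, 0.58, 0.28]
force: [-0.6, 0.3, 0.1]
opening: 0.7
finger_force: 0.0
```

Request:
{"name": "step_arm", "arguments": {
  "moves": [0,0,0,0,0,0,0,0,0,0,0,0,0,0,0,0,0,0,0,0,0,0,0,0,0,0,0,0,0,0,0,0,0,0,0,0,0,0,0,0,0,0],
  "jaw": -1,
  "newtons": 35
}}

```text
time: 31.5
eef_pos: [557.0, 144.7, 141.0]
ee_rot: [-0.223, 0.733, 0.577, 0.282]
force: [-4.7, -2.0, 4.9]
opening: 0.371
finger_force: 35.0
```

```bash
python3 - <<'E'
from h import *
s=ctrl.observe();R=rot(s).as_matrix();print((s["eef_pos"]-st)@np.c_[ax,ey,cz],s["opening"],s["finger_force"],s["force"],s["q"])
p=s["eef_pos"];up=p+2*cz+ax*30; up2=up+3*cz+ax*90
chain([(*(p+1*cz+ax*10),R),(*(p+5*cz+ax*125),R)])
E
```

```text
[70.71   0.971 -1.566] 0.3707808142256846 34.986696586129256 [-4.682 -1.966  4.917] [-0.101  0.508  0.228  2.064 -1.202  0.92   0.798]
(np.float64(557.4707544522186), np.float64(146.77981630567282), np.float64(150.84481901357822)) [ 0.054 -0.    -0.039  0.     0.     0.   ] 
(np.float64(564.8404914800467), np.float64(177.26230307609407), np.float64(261.55847593000067)) [ 0.65  -0.    -0.407  0.     0.     0.   ]
```

Request:
{"name": "step_arm", "arguments": {
  "moves": [0.054,0,-0.039,0,0,0,0.15,0,-0.1,0,0,0,0.3,0,-0.2,0,0,0,0.45,0,-0.3,0,0,0,0.65,0,-0.41,0,0,0,0.65,0,-0.41,0,0,0,0.65,0,-0.41,0,0,0]
}}

```text
time: 32.2
eef_pos: [565.3, 175.1, 252.5]
ee_rot: [-0.221, 0.733, 0.578, 0.283]
force: [0.6, -0.1, -2.3]
opening: 0.375
finger_force: 35.0
```

```bash
python3 - <<'E'
from fit import *
s,t,W=wcloud();R=rot(s).as_matrix();print(s["eef_pos"],s["opening"],s["finger_force"],s["force"],s["q"])
# held unit: find axis in tool frame; expected direction (sin60,0,-cos60)
a=np.radians(60);u=np.array([np.sin(a),0,-np.cos(a)]);n=np.array([-np.cos(a),0,-np.sin(a)])
g=t-np.array([0,0,-5.]);K=g@u;N=g@n;Y=g[:,1]
for lo in range(-80,70,10):
    q=(abs(Y)<17)&(N>5)&(N<24)&(K>lo)&(K<lo+10);print(lo,q.sum(),circ(np.c_[Y,N][q],18,[0,0]) if q.sum()>20 else "")
q=(abs(Y)<12)&(abs(N)<22)&(K>30)&(K<80);print(np.percentile(K[q],[90,99,100]))
P,C=None,None
im,d=ctrl.read_camera("top");c=ctrl.calibration("top");v,uu=np.nonzero(d);z=d[v,uu];Kk=c["intrinsics"]
Q=(np.stack([(uu-Kk[0,2])/Kk[0,0]*z,(v-Kk[1,2])/Kk[1,1]*z,z],1)-c["t"])@c["R"];D=(Q-st)@np.c_[ax,ey,cz]
# cradle should be empty: near the axis, low k
m=(abs(D[:,1])<10)&(abs(D[:,2])<14)&(D[:,0]>20)&(D[:,0]<100);print("in cradle",m.sum())
E
```

```text
[565.257 175.106 252.494] 0.3751457538318671 34.990110304788686 [ 0.645 -0.066 -2.255] [-0.206  0.342  0.275  1.963 -1.038  0.998  0.477]
-80 0 
-70 0 
-60 8 
-50 59 [ 0.206 -3.2  ]
-40 224 [ 0.185 -3.066]
-30 392 [ 0.273 -3.143]
-20 404 [ 0.305 -3.067]
-10 253 [ 0.214 -3.05 ]
0 28 [ 1.09  19.843]
10 138 [ 0.28  -2.961]
20 735 [ 0.434 -3.08 ]
30 1322 [ 0.443 -3.485]
40 1286 [ 0.344 -4.484]
50 2161 [ 0.371 -5.911]
60 0 
[57.965 58.611 59.149]
in cradle 0
```

The whole unit is held: the tube axis is straight in the grip, the lens is 58.5 mm above the grasp, and the cradle is empty. I'll carry it to hover over the well with the hand turned towards the base.

```bash
cat >> h.py <<'E'
def Rp(az,a=60):
    b=np.radians(az);C=np.array([np.cos(b),np.sin(b),0]);return Ra(a,Z,C,np.cross(Z,C))
E
python3 - <<'E'
from h import *
s=ctrl.observe();p=s["eef_pos"];R=rot(s).as_matrix()
chain([(566,165,305,R),(560,60,300,Rp(-115,55)),(565,-70,270,Rp(-150)),(581.2,-178.7,190,Rp(180))])
E
```

```text
(566, 165, 305) [ 0.198  0.024 -0.309  0.     0.     0.   ] 
(560, 60, 300) [-0.534  0.126 -0.437 -0.143  0.215  0.126] 
(565, -70, 270) [-0.606  0.396 -0.517 -0.492  0.081  0.314] 
(581.2, -178.7, 190) [-0.596  0.682  0.034 -0.433  0.     0.25 ]
```

Request:
{"name": "step_arm", "arguments": {
  "moves": [0.1,0.02,-0.15,0,0,0,0.2,0.02,-0.31,0,0,0,0.2,0.02,-0.31,0,0,0,0.2,0.02,-0.31,0,0,0]
}}

```text
time: 32.7
eef_pos: [565.7, 165.2, 305.3]
ee_rot: [-0.222, 0.734, 0.577, 0.282]
force: [-0.3, 0.7, -2.0]
opening: 0.377
finger_force: 35.0
```

Request:
{"name": "step_arm", "arguments": {
  "moves": [-0.53,0.13,-0.44,-0.143,0.215,0.126,-0.53,0.13,-0.44,-0.143,0.215,0.126,-0.53,0.13,-0.44,-0.143,0.215,0.126,-0.53,0.13,-0.44,-0.143,0.215,0.126,-0.53,0.13,-0.44,-0.143,0.215,0.126,-0.53,0.13,-0.44,-0.143,0.215,0.126]
}}

```text
time: 33.3
eef_pos: [560.4, 63.0, 301.6]
ee_rot: [-0.249, 0.747, 0.478, 0.389]
force: [0.6, -0.1, -1.0]
opening: 0.371
finger_force: 35.0
```

Request:
{"name": "step_arm", "arguments": {
  "moves": [-0.61,0.4,-0.52,-0.492,0.081,0.314,-0.61,0.4,-0.52,-0.492,0.081,0.314,-0.61,0.4,-0.52,-0.492,0.081,0.314,-0.61,0.4,-0.52,-0.492,0.081,0.314,-0.61,0.4,-0.52,-0.492,0.081,0.314,-0.61,0.4,-0.52,-0.492,0.081,0.314,-0.61,0.4,-0.52,-0.492,0.081,0.314]
}}

```text
time: 34.0
eef_pos: [566.4, -56.2, 253.4]
ee_rot: [-0.177, 0.825, 0.298, 0.446]
force: [0.0, -0.4, -4.1]
opening: 0.376
finger_force: 35.0
```

```bash
python3 - <<'E'
from h import *
s=ctrl.observe();print(s["eef_pos"],s["q"],s["opening"]);print(rot(s).as_matrix()-Rp(-150))
chain([(581.2,-178.7,190,Rp(180))])
E
```

```text
[566.378 -56.241 253.442] [ 1.072  0.423 -0.698  2.166 -1.316  0.664  0.7  ] 0.3755636759860112
[[-0.009  0.15  -0.12 ]
 [ 0.085  0.107  0.125]
 [-0.025 -0.026 -0.04 ]]
(581.2, -178.7, 190) [-0.587  0.695 -0.165 -0.59   0.052  0.332]
```

Request:
{"name": "step_arm", "arguments": {
  "moves": [-0.3,0.35,-0.2,-0.59,0.05,0.33,-0.3,0.35,-0.2,-0.59,0.05,0.33,-0.3,0.35,-0.2,-0.59,0.05,0.33,-0.3,0.35,-0.2,-0.59,0.05,0.33,-0.3,0.35,-0.2,-0.59,0.05,0.33,-0.3,0.35,-0.2,-0.59,0.05,0.33,-0.3,0.35,-0.2,-0.59,0.05,0.33]
}}

```text
time: 34.7
eef_pos: [566.1, -163.3, 298.3]
ee_rot: [-0.038, 0.901, 0.03, 0.43]
force: [-0.1, 0.1, -0.7]
opening: 0.371
finger_force: 35.0
```

```bash
python3 - <<'E'
from h import *
s=ctrl.observe();print(s["eef_pos"],s["q"],s["opening"],s["force"],s["joint_velocities"]);print(rot(s).as_matrix()-Rp(180));print(rot(s).as_matrix())
chain([(581.2,-178.7,190,Rp(180))])
E
```

```text
[ 566.112 -163.306  298.306] [ 1.543  0.314 -1.268  2.214 -1.318  0.118  0.182] 0.3713774579911993 [-0.11   0.069 -0.681] [ 0.053 -0.646  0.001 -0.07   0.001 -0.006 -0.719]
[[ 0.128  0.087 -0.093]
 [ 0.021  0.005  0.095]
 [-0.088 -0.043 -0.127]]
[[ 0.628  0.087  0.773]
 [ 0.021 -0.995  0.095]
 [ 0.778 -0.043 -0.627]]
(581.2, -178.7, 190) [-0.501  0.142  0.521 -0.093  0.15   0.013]
```

Joints 3, 5 and 6 have reached their limits in an awkward posture, so I'll back out to tool-down at height (the unit then lies 60° from vertical, lens end up) to unwind them.

```bash
python3 - <<'E'
from h import *
chain([(550,-150,310,Rp(180,30)),(550,-150,310,down(-90))])
E
```

```text
(550, -150, 310) [-0.005 -0.101 -0.123 -0.086 -0.35   0.037] 
(550, -150, 310) [ 0.   0.   0.   0.  -0.5 -0. ]
```

Request:
{"name": "step_arm", "arguments": {
  "moves": [0,-0.1,-0.12,-0.086,-0.35,0.037,0,-0.1,-0.12,-0.086,-0.35,0.037,0,-0.1,-0.12,-0.086,-0.35,0.037,0,-0.1,-0.12,-0.086,-0.35,0.037,0,-0.1,-0.12,-0.086,-0.35,0.037]
}}

```text
time: 35.2
eef_pos: [556.0, -139.5, 304.2]
ee_rot: [-0.029, 0.952, 0.024, 0.303]
force: [0.6, 0.7, -2.2]
opening: 0.378
finger_force: 35.0
```

Request:
{"name": "step_arm", "arguments": {
  "moves": [0,0,0,0,-0.5,0,0,0,0,0,-0.5,0,0,0,0,0,-0.5,0,0,0,0,0,-0.5,0,0,0,0,0,-0.5,0]
}}

```text
time: 35.7
eef_pos: [558.8, -138.2, 303.3]
ee_rot: [-0.023, 0.998, 0.032, 0.047]
force: [0.7, 0.7, -1.3]
opening: 0.372
finger_force: 35.0
```

```bash
python3 - <<'E'
from h import *
s=ctrl.observe();print(s["eef_pos"],s["q"],s["opening"],s["force"]);print(rot(s).as_matrix())
E
```

```text
[ 558.795 -138.189  303.272] [ 0.547  0.307 -0.466  1.64   0.085  1.139 -1.433] 0.37186408304462326 [ 0.702  0.681 -1.309]
[[ 0.994  0.066  0.093]
 [ 0.062 -0.997  0.05 ]
 [ 0.096 -0.044 -0.994]]
```

```bash
python3 - <<'E'
from h import *
chain([(560,-160,260,Rp(168,25)),(570,-170,220,Rp(168,60))])
E
```

```text
(560, -160, 260) [-0.029  0.158  0.28  -0.11   0.329  0.244] 
(570, -170, 220) [-0.041  0.051  0.275  0.     0.583  0.   ]
```

Request:
{"name": "step_arm", "arguments": {
  "moves": [-0.03,0.16,0.28,-0.11,0.329,0.244,-0.03,0.16,0.28,-0.11,0.329,0.244,-0.03,0.16,0.28,-0.11,0.329,0.244,-0.03,0.16,0.28,-0.11,0.329,0.244,-0.03,0.16,0.28,-0.11,0.329,0.244]
}}

```text
time: 36.2
eef_pos: [556.2, -162.8, 260.7]
ee_rot: [0.024, 0.971, -0.103, 0.216]
force: [0.3, -1.1, -1.0]
opening: 0.374
finger_force: 35.0
```

Request:
{"name": "step_arm", "arguments": {
  "moves": [-0.04,0.05,0.27,0,0.583,0,-0.04,0.05,0.27,0,0.583,0,-0.04,0.05,0.27,0,0.583,0,-0.04,0.05,0.27,0,0.583,0,-0.04,0.05,0.27,0,0.583,0,-0.04,0.05,0.27,0,0.583,0]
}}

```text
time: 36.8
eef_pos: [570.5, -185.0, 266.9]
ee_rot: [0.052, 0.925, -0.1, 0.362]
force: [0.2, -0.6, -2.4]
opening: 0.371
finger_force: 35.0
```

```bash
python3 - <<'E'
from fit import *
s,t,W=wcloud();R=rot(s).as_matrix();print(s["eef_pos"],s["q"],s["opening"],s["force"]);print(R-Rp(168))
a=np.radians(60);u=np.array([np.sin(a),0,-np.cos(a)]);n=np.array([-np.cos(a),0,-np.sin(a)])
g=t-np.array([0,0,-5.]);K=g@u;N=g@n;Y=g[:,1]
for lo in(-60,-45,-30,-15,20,45):
    q=(abs(Y)<17)&(N>5)&(N<24)&(K>lo)&(K<lo+10);print(lo,q.sum(),circ(np.c_[Y,N][q],18,[0,0]) if q.sum()>20 else "")
q=(abs(Y)<12)&(abs(N)<22)&(K>30)&(K<80);print("lens K",np.percentile(K[q],[50,90,99]))
print("unit axis world",R@u)
# stand top
m=(abs(W[:,2]-40)<6)&(W[:,0]>500)&(W[:,0]<740)&(abs(W[:,1]+185)<70);print("stand",m.sum(),W[m].min(0),W[m].max(0),np.median(W[m][:,2]))
C=np.array([-1,0,0.]);chain([(581,-178.7,190,Rp(168))])
np.save("W10.npy",W)
E
```

```text
[ 570.468 -184.985  266.937] [ 0.81   0.144 -0.65   2.22   1.154  0.132 -2.689] 0.37068617960615935 [ 0.203 -0.64  -2.364]
[[ 0.228 -0.014 -0.187]
 [-0.043  0.003  0.012]
 [-0.185  0.023 -0.232]]
-60 9 
-45 112 [-0.607 -2.926]
-30 394 [-0.508 -2.961]
-15 375 [-0.517 -2.965]
20 733 [-0.419 -3.001]
45 1648 [-0.543 -4.526]
lens K [56.419 57.816 58.425]
unit axis world [ 0.291 -0.044  0.956]
stand 300 [ 568.406 -160.835   38.504] [ 711.655 -138.492   43.088] 40.619343221784305
(581, -178.7, 190) [-0.305 -0.094  0.418  0.029  0.284  0.005]
```

Pitching outward runs into joint 6's lower limit. A tangential posture like the one at the jig (hand towards −y, azimuth about −104°) should stay in range, so I'll go back to tool-down, turn, and then tilt.

```bash
python3 - <<'E'
from h import *
chain([(560,-150,290,down(-75)),(560,-130,290,down(-20)),(565,-140,270,Rp(-104,35)),(575,-165,230,Rp(-104,60))])
E
```

```text
(560, -150, 290) [ 0.02  -0.233 -0.195  0.196 -0.696 -0.439] 
(560, -130, 290) [ 0.035 -0.129  0.     0.     0.    -0.917] 
(565, -140, 270) [-0.051  0.054  0.133  0.031  0.583 -0.097] 
(575, -165, 230) [-0.272  0.105  0.135  0.     0.417 -0.   ]
```

Request:
{"name": "step_arm", "arguments": {
  "moves": [0.02,-0.23,-0.2,0.196,-0.696,-0.439,0.02,-0.23,-0.2,0.196,-0.696,-0.439,0.02,-0.23,-0.2,0.196,-0.696,-0.439,0.02,-0.23,-0.2,0.196,-0.696,-0.439,0.02,-0.23,-0.2,0.196,-0.696,-0.439,0.02,-0.23,-0.2,0.196,-0.696,-0.439,0.02,-0.23,-0.2,0.196,-0.696,-0.439,0.02,-0.23,-0.2,0.196,-0.696,-0.439]
}}

```text
time: 37.65
eef_pos: [559.6, -148.8, 288.5]
ee_rot: [-0.004, 0.991, 0.133, -0.004]
force: [1.4, -0.7, -1.5]
opening: 0.371
finger_force: 35.0
```

Request:
{"name": "step_arm", "arguments": {
  "moves": [0.03,-0.13,0,0,0,-0.92,0.03,-0.13,0,0,0,-0.92,0.03,-0.13,0,0,0,-0.92,0.03,-0.13,0,0,0,-0.92,0.03,-0.13,0,0,0,-0.92,0.03,-0.13,0,0,0,-0.92,0.03,-0.13,0,0,0,-0.92,0.03,-0.13,0,0,0,-0.92]
}}

```text
time: 38.45
eef_pos: [558.2, -128.0, 288.2]
ee_rot: [-0.004, 0.817, 0.576, -0.001]
force: [-0.9, -0.5, -1.1]
opening: 0.374
finger_force: 35.0
```

```bash
python3 - <<'E'
from h import *
s=ctrl.observe();print(s["eef_pos"],s["q"],s["opening"],s["force"])
chain([(565,-140,275,Rp(-104,35)),(575,-165,235,Rp(-104,60))])
E
```

```text
[ 558.224 -127.993  288.183] [ 0.9    0.591 -1.21   1.565  0.552  1.381 -0.706] 0.3741205574600488 [-0.902 -0.452 -1.114]
(565, -140, 275) [-0.061  0.07   0.087  0.022  0.579 -0.093] 
(575, -165, 235) [-0.272  0.105  0.135  0.     0.417 -0.   ]
```

Request:
{"name": "step_arm", "arguments": {
  "moves": [-0.06,0.07,0.09,0.022,0.579,-0.093,-0.06,0.07,0.09,0.022,0.579,-0.093,-0.06,0.07,0.09,0.022,0.579,-0.093,-0.06,0.07,0.09,0.022,0.579,-0.093,-0.06,0.07,0.09,0.022,0.579,-0.093,-0.06,0.07,0.09,0.022,0.579,-0.093]
}}

```text
time: 39.05
eef_pos: [564.4, -141.5, 273.6]
ee_rot: [-0.184, 0.753, 0.585, 0.236]
force: [-0.4, 0.4, -1.4]
opening: 0.375
finger_force: 35.0
```

```bash
python3 - <<'E'
from h import *
s=ctrl.observe();print(s["eef_pos"],s["q"],s["opening"],s["force"]);print(rot(s).as_matrix()-Rp(-104,35))
chain([(575,-165,235,Rp(-104,60))])
E
```

```text
[ 564.387 -141.467  273.641] [ 1.212  0.765 -1.239  1.572  0.121  1.176 -0.17 ] 0.375291300260821 [-0.418  0.37  -1.413]
[[ 0.005 -0.001  0.002]
 [ 0.    -0.005 -0.003]
 [-0.002 -0.001 -0.001]]
(575, -165, 235) [-0.258  0.108  0.134  0.003  0.419 -0.004]
```

Request:
{"name": "step_arm", "arguments": {
  "moves": [-0.26,0.11,0.13,0,0.419,0,-0.26,0.11,0.13,0,0.419,0,-0.26,0.11,0.13,0,0.419,0,-0.26,0.11,0.13,0,0.419,0,-0.26,0.11,0.13,0,0.419,0,-0.26,0.11,0.13,0,0.419,0]
}}

```text
time: 39.65
eef_pos: [576.0, -161.7, 239.0]
ee_rot: [-0.305, 0.682, 0.536, 0.394]
force: [0.8, 0.8, -0.8]
opening: 0.379
finger_force: 35.0
```

```bash
cat > ms.py <<'E'
from fit import *
def run(az=-104,well=(580,-178.7)):
    s,t,W=wcloud();R=rot(s).as_matrix();print(s["time"],s["eef_pos"],s["q"],s["opening"],s["force"]);print(abs(R-Rp(az)).max())
    a=np.radians(60);u=np.array([np.sin(a),0,-np.cos(a)]);n=np.array([-np.cos(a),0,-np.sin(a)])
    g=t-np.array([0,0,-5.]);K=g@u;N=g@n;Y=g[:,1]
    for lo in(-60,-45,-30,-15,20):
        q=(abs(Y)<17)&(N>5)&(N<24)&(K>lo)&(K<lo+10);print(lo,q.sum(),circ(np.c_[Y,N][q],18,[0,0]) if q.sum()>20 else "")
    q=(abs(Y)<12)&(abs(N)<22)&(K>30)&(K<80);print("lens K",np.percentile(K[q],[50,90,99]))
    b=np.array([0,0,-5.])-71.5*u-3.05*n;print("unit axis",R@u,"bottom",R@b+s["eef_pos"])
    m=(abs(W[:,2]-40)<5)&(W[:,0]>490)&(W[:,0]<740)&(abs(W[:,1]+185)<70);Q=W[m]
    print("stand",m.sum(),Q.min(0),Q.max(0),np.median(Q[:,2]))
    sx=np.array([.988,-.156]);sy=np.array([.156,.988]);d=Q[:,:2]-well
    X,Yy=d@sx,d@sy;print("stand sx",np.percentile(X,[.5,99.5]),"sy",np.percentile(Yy,[.5,99.5]))
    m=(W[:,2]<33)&(W[:,2]>10)&(np.hypot(*(W[:,:2]-well).T)<24);print("well pts",m.sum(),W[m].mean(0) if m.any() else"")
    np.savez("W10.npz",W=W);return s
E
python3 - <<'E'
from ms import *
run()
E
```

```text
39.65 [ 575.992 -161.725  239.033] [ 1.306  1.061 -1.244  1.533 -0.073  1.172  0.089] 0.3789395323998233 [ 0.836  0.806 -0.781]
0.005540252225758324
-60 10 
-45 111 [ 0.369 -3.264]
-30 399 [ 0.348 -3.257]
-15 373 [ 0.374 -3.202]
20 743 [ 0.431 -3.183]
lens K [56.442 57.782 58.382]
unit axis [-0.004  0.005  1.   ] bottom [ 575.988 -163.335  170.04 ]Traceback (most recent call last):
  File "<stdin>", line 2, in <module>
  File "ms.py", line 11, in run
    print("stand",m.sum(),Q.min(0),Q.max(0),np.median(Q[:,2]))
                          ~~~~~^^^
    return umr_minimum(a, axis, None, out, keepdims, initial, where)
ValueError: zero-size array to reduction operation minimum which has no identity
```

The unit hangs vertical with the joints in range. I'll hover over the well and cross-check its position against the scene camera.

```bash
python3 - <<'E'
from h import *
s=ctrl.observe();print(ray("scene",283,186.4,40))
d=np.array([580.3-576,-178+163.3,-100]);R=Rp(-104);chain([(*(s["eef_pos"]+d),R)]);
print("down 30:",R.T@[0,0,-30]/150)
E
```

```text
[ 580.546 -177.061   40.   ]
(np.float64(580.1929080087108), np.float64(-176.59051906747578), np.float64(139.00477624915482)) [-0.621  0.048  0.26   0.001  0.004  0.006] 
down 30: [-0.173  0.     0.1  ]
```

Request:
{"name": "step_arm", "arguments": {
  "moves": [-0.15,0.048,0.05,0,0.004,0.006,-0.4,0.048,0.16,0,0.004,0.006,-0.62,0.048,0.26,0,0.004,0.006,-0.62,0.048,0.26,0,0.004,0.006,-0.62,0.048,0.26,0,0.004,0.006,-0.62,0.048,0.26,0,0.004,0.006]
}}

```text
time: 40.3
eef_pos: [580.5, -177.6, 139.9]
ee_rot: [-0.308, 0.683, 0.531, 0.396]
force: [0.2, 0.2, -1.7]
opening: 0.375
finger_force: 35.0
```

```bash
python3 - <<'E'
from fit import *
s=ctrl.observe();R=rot(s).as_matrix();print(s["time"],s["eef_pos"],s["q"],s["opening"],s["force"])
a=np.radians(60);u=np.array([np.sin(a),0,-np.cos(a)]);n=np.array([-np.cos(a),0,-np.sin(a)])
b=R@(np.array([0,0,-5.])-71.5*u-3.15*n)+s["eef_pos"];print("axis",R@u,"bottom",b)
for c_ in("scene",):
    im,d=ctrl.read_camera(c_);c=ctrl.calibration(c_);v,uu=np.nonzero(d);z=d[v,uu];K=c["intrinsics"]
    Q=(np.stack([(uu-K[0,2])/K[0,0]*z,(v-K[1,2])/K[1,1]*z,z],1)-c["t"])@c["R"]
    for nm,ctr,lo,hi in(("unit",b[:2],b[2]+2,b[2]+45),("fin",(675,-194),60,125)):
        m=(np.hypot(*(Q[:,:2]-ctr).T)<26)&(Q[:,2]>lo)&(Q[:,2]<hi);print(c_,nm,m.sum(),circ(Q[m][:,:2],18,ctr) if m.sum()>10 else "",Q[m][:,2].min() if m.any() else "")
    m=(abs(Q[:,2]-40)<4)&(Q[:,0]>490)&(Q[:,0]<740)&(abs(Q[:,1]+185)<70);print("stand rect",cv2.minAreaRect(Q[m][:,:2].astype(np.float32)) if (cv2:=__import__("cv2")) else 0)
    m=(Q[:,2]<34)&(Q[:,2]>8)&(np.hypot(*(Q[:,:2]-(580.4,-177.7)).T)<21);print("well pts",m.sum(),Q[m].mean(0),Q[m].min(0),Q[m].max(0))
chain([(*(s["eef_pos"]+np.array([580.4,-177.7,45])-b),Rp(-104))])
E
```

```text
40.3 [ 580.531 -177.607  139.902] [ 1.287  1.188 -1.169  1.535 -0.006  1.11   0.166] 0.3746287760221602 [ 0.228  0.184 -1.672]
axis [-0.001 -0.003  1.   ] bottom [ 580.342 -178.51    70.899]
scene unit 129 [ 578.632 -180.543] 73.64950216833557
scene fin 204 [ 674.104 -195.566] 60.61056782252229
stand rect ((626.7627563476562, -187.4936065673828), (82.77619934082031, 192.1424102783203), 81.10157012939453)
well pts 46 [ 573.607 -187.115   18.082] [ 559.702 -198.25    12.453] [ 587.707 -174.846   31.49 ]
(np.float64(580.5887361331057), np.float64(-176.79676753923727), np.float64(114.00392198690358)) [-0.144 -0.     0.091  0.004 -0.003 -0.002]
```

Scene depth puts the unit's axis within 1 mm of the well. I'll descend with a 0.5 mm correction.

Request:
{"name": "step_arm", "arguments": {
  "moves": [-0.05,0.002,0.029,0,0,0,-0.1,0.002,0.06,0,0,0,-0.144,0.002,0.085,0,0,0,-0.18,0.002,0.105,0,0,0,-0.2,0.002,0.117,0,0,0,-0.2,0.002,0.117,0,0,0]
}}

```text
time: 40.95
eef_pos: [579.4, -178.0, 100.7]
ee_rot: [-0.309, 0.684, 0.53, 0.395]
force: [0.3, -0.3, -1.7]
opening: 0.374
finger_force: 35.0
```

```bash
cat > st.py <<'E'
from h import *
s=ctrl.observe();R=rot(s).as_matrix();a=np.radians(60);u=np.array([np.sin(a),0,-np.cos(a)]);n=np.array([-np.cos(a),0,-np.sin(a)])
b=R@(np.array([0,0,-5.])-71.5*u-3.15*n)+s["eef_pos"];print("axis",R@u,"bottom",b,s["force"],s["finger_force"],s["q"])
print(R.T@(np.array([580.6,-177.9,15])-b)/150)
E
python3 st.py
```

```text
axis [ 0.003 -0.006  1.   ] bottom [ 578.953 -178.747   31.726] [ 0.274 -0.307 -1.694] 34.99940566602163 [ 1.279  1.235 -1.141  1.54   0.019  1.08   0.192]
[-0.093  0.01   0.062]
```

The bottom is at z≈32 with no contact force, so the unit is inside the well. I'll continue to the floor.

Request:
{"name": "step_arm", "arguments": {
  "moves": [-0.03,0.004,0.017,0,0,0,-0.06,0.004,0.035,0,0,0,-0.08,0.004,0.047,0,0,0,-0.08,0.004,0.047,0,0,0,-0.08,0.004,0.047,0,0,0]
}}

```text
time: 41.45
eef_pos: [580.2, -178.0, 87.6]
ee_rot: [-0.309, 0.683, 0.53, 0.396]
force: [-0.1, 0.1, -1.0]
opening: 0.372
finger_force: 35.0
```

Request:
{"name": "step_arm", "arguments": {
  "moves": [-0.009,0,0.005,0,0,0,-0.015,0,0.009,0,0,0,-0.015,0,0.009,0,0,0]
}}

```text
time: 41.75
eef_pos: [580.4, -177.9, 86.0]
ee_rot: [-0.309, 0.683, 0.53, 0.396]
force: [-0.9, -0.7, 3.8]
opening: 0.372
finger_force: 35.0
```

```bash
python3 st.py
```

```text
axis [ 0.001 -0.006  1.   ] bottom [ 580.08  -178.588   17.005] [-0.903 -0.696  3.819] 35.000174557208084 [ 1.275  1.254 -1.131  1.539  0.029  1.069  0.204]
[-0.009  0.002  0.011]
```

Request:
{"name": "step_arm", "arguments": {
  "moves": [-0.006,0,0.004,0,0,0,-0.006,0,0.004,0,0,0]
}}

```text
time: 41.95
eef_pos: [580.5, -177.7, 85.9]
ee_rot: [-0.309, 0.683, 0.53, 0.396]
force: [-4.6, -2.0, 10.7]
opening: 0.374
finger_force: 35.0
```

Request:
{"name": "step_arm", "arguments": {
  "moves": [0,0,0,0,0,0,0,0,0,0,0,0,0,0,0,0,0,0,0,0,0,0,0,0],
  "jaw": 0.15
}}

```text
time: 42.35
eef_pos: [580.2, -177.9, 83.6]
ee_rot: [-0.309, 0.684, 0.53, 0.395]
force: [-0.5, -0.8, 0.0]
opening: 0.57
finger_force: 0.0
```

Request:
{"name": "step_arm", "arguments": {
  "moves": [0,0,-0.1,0,0,0,0,0,-0.25,0,0,0,0,0,-0.45,0,0,0,0,0,-0.7,0,0,0,0,0,-0.9,0,0,0,0,0,-0.9,0,0,0]
}}

```text
time: 42.95
eef_pos: [552.0, -296.4, 152.3]
ee_rot: [-0.306, 0.685, 0.529, 0.396]
force: [-0.0, -0.3, 1.0]
opening: 0.573
finger_force: 0.0
```

```bash
python3 - <<'E'
from fit import *
s=ctrl.observe();print(s["time"],s["eef_pos"],s["opening"],s["force"],s["q"])
for c_ in("scene","top"):
    im,d=ctrl.read_camera(c_);c=ctrl.calibration(c_);v,uu=np.nonzero(d);z=d[v,uu];K=c["intrinsics"]
    Q=(np.stack([(uu-K[0,2])/K[0,0]*z,(v-K[1,2])/K[1,1]*z,z],1)-c["t"])@c["R"]
    for nm,ctr in(("unit",(580,-179)),("fin",(675,-194))):
        m=(np.hypot(*(Q[:,:2]-ctr).T)<26)&(Q[:,2]>50)&(Q[:,2]<200);zz=Q[m][:,2];print(c_,nm,m.sum(),"top z",np.percentile(zz,[95,99]) if m.any() else "")
        for lo in(50,80,110,130):
            q=m&(Q[:,2]>lo)&(Q[:,2]<lo+25)
            if q.sum()>15 and c_=="scene":print("  ",lo,circ(Q[q][:,:2],18,ctr))
E
```

```text
42.95 [ 551.971 -296.368  152.312] 0.5732851017455692 [-0.024 -0.331  1.03 ] [ 1.353  1.208 -1.141  1.33   0.01   1.357  0.223]
scene unit 384 top z [148.076 149.759]
   50 [ 578.079 -181.056]
   80 [ 578.647 -180.884]
   110 [ 578.302 -180.39 ]
   130 [ 578.155 -180.22 ]
scene fin 400 top z [147.699 149.533]
   50 [ 673.909 -195.808]
   80 [ 674.135 -196.105]
   110 [ 673.992 -195.592]
   130 [ 673.538 -196.044]
top unit 176 top z [149.343 151.274]
top fin 198 top z [147.666 149.032]
```

```bash
python3 -c "
from workcell import ctrl
print(ctrl.close_job())"
```

```text
the job is handed in; nothing more can be done
None
```

The finished tube stands upright in the stand's empty well, eyepiece on top and released, and the job is handed in at about 43 s; my first lift from the raised cradle pulled out only the eyepiece, so I pushed it fully home again with the cradle already up, and I viewed 12 pictures where 10 were allowed.

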